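# Put the check weight away and press the scale case shut

### The job

Pick up the small steel check weight by its knob and set it, without dropping it, upright into the round pocket of the open scale case. Then push the case's heavy sprung lid down slowly, never letting it slam, until its catch snaps in, and keep it pressed fully shut with about 15 N (never more than 25 N) for a full second so that the seal beds. Let go and leave the lid shut; do not disturb the other things on the bench.

Things in the scene. Friction and masses are not known exactly. Their poses are not given: they have to be found in the camera images.
- case: Black hard case fixed to the bench, 260 (x) x 220 (y) x 70 mm high, walls 10 mm. Origin: centre of its underside, z up. Lid hinged along the top of its +y wall, closing over to the -y wall. Inside: plain grey deck 30 mm above the bench, round pocket in its +x half, built-in scale (top 51 mm above the bench) in its -x half, spring roller catch in the middle of the -y wall.
- pocket (a point): Centre of the floor of the round pocket in the deck, 10 mm above the bench; pocket 46 mm across and 20 mm deep (its mouth is the deck, 30 mm above the bench). In the case frame it lies at x +55, y -20 mm. Axes as the case's.
- lid (a joint): Lid angle, rad: 0 shut (level), opening to 1.6; starts 1.25 to 1.5. Plate 260 (along hinge) x 220 x 12 mm, 0.65-0.95 kg, on a counterbalance spring: stays up alone, resists with 2-5 N at its free edge, may rise if let go near shut. In the last 10 mm of the free edge it takes 8-13 N there (double halfway to the hinge) to pass the catch, which pulls it onto a hard stop and holds it. Over 25 N damages it.
- lid_hinge (a point): Middle of the hinge line, which runs along the case's x; in the case frame at y +110, z 70 mm. Axes are the lid's: x along the hinge, -y from hinge to free edge, z out of the outer face. The lid's underside is its z = 0 plane, its outer face z = 12 mm.
- lid_push (a point): A point on the lid's outer face, midway along the hinge, 200 mm from the hinge and 20 mm from the free edge: the right place to push. Same axes as lid_hinge (z out of the outer face, so against the push). Shut, it lies 82 mm above the bench.
- weight: Steel check weight, 0.2 to 0.3 kg, standing on the bench: a disc 40 mm across and 22 mm high, a neck 16 mm across, and on top a round knob 22 mm across from 33 to 55 mm above its underside. Origin: centre of its underside; z up. Seated in the pocket its top is 5 mm below the lid.
- jar: Bystander: small round lidded jar, 48 mm across, 45 mm high, standing on the bench. Origin: centre of its underside.
- lighter: Bystander: pocket lighter standing upright, 26 x 14 x 60 mm. Origin: centre of its underside.
- remote: Bystander: white remote control lying on the bench on the hinge side of the case, 125 (its x) x 42 x 16 mm. Origin: centre of its underside.
Not all that is in view belongs to the job. Of the things that look like the weight, the largest one is meant.

How it is judged:
By the outcome, as a careful person would: the job done as asked, in the order asked, and still so for the second after the job is handed in, with the robot touching nothing.
It also fails if it takes over 58 s, if anything falls off the work surface, if the arm or the gripper's body presses on something with over 40 N, if the wrist force passes 120 N, or if a joint passes its speed limit or range.

### The arm

A 6-joint arm with a two-finger parallel gripper is mounted at the origin on the work surface. World frame = base frame: x ahead of the robot, y to its left, z up, the work surface at z = 0. Lengths are in m, angles in degrees, forces in N, time in s.
With the tool pointing down it reaches from about 0.275 to 0.875 m from the base axis. Payload 12.5 kg.
Tool frame: the origin (TCP) lies midway between the tips of the shut fingers; the grasp point (between the pads) lies behind it (arm.pinch_z is the x of the grasp point in the tool frame, in m); x points along the fingers, z is the direction in which the jaws open and shut, and the axes are right-handed (so a half turn about x gives the same grasp; the last joint's range is limited). The gripper opens to 85 mm and grips with 20 to 120 N. Pads are 22 mm wide; open, the fingers measure 114 mm over their backs; the gripper's body (76 mm by 85 mm) begins 54 mm behind the grasp point. The pads swing forward as they close: fully open they stand 13 mm farther back than shut.
Start: joints at [70.153, 20.094, 94.641, -0, 65.266, -4.847], TCP at [0.142, 0.531, 0.231] pointing down, gripper open.
Joint ranges: [-157.81, 157.81], [-45, 120.19], [0.68, 151.7], [-89.99, 269.99], [4.06, 180], [-164.3, 164.3]. Speed limits (degrees/s): [127.2, 127.2, 159.86, 180, 180, 180].

### API

Orientations are given as a 3x3 rotation matrix whose columns are the frame's x, y, z axes.
In Python, from bench import arm gives the robot as it stands.
- The arm moves only by the tool jog_arm, never from a script. Its argument "moves" is a list of rows, each an object of numbers: "x", "y", "z": the shift along the tool's x, y, z in mm; "rx", "ry", "rz": the turn, a rotation vector about the tool's x, y, z in rad; "grip": the closure in counts, from 0 (fully open) to 255 (shut). A call has 1 to 20 rows; each row shifts and turns the pose as measured when the row begins, along the tool's axes as they then stand; what a row does not reach is not made up. A row lasts 1/10 s, in which the tool goes at most 50 mm and 8.59 degrees, less where a joint would pass 70% of its speed; a pose out of reach is approached as far as the arm can. A call is refused whole if a number of a shift passes 50 or a number of a turn 0.15, either way. A call with a gripper value outside its range is refused whole. The fingers move at their own pace and stop on an object; "grip_force" is the grip in N (left out, the last holds). Time passes only in rows, so rows that do not move let the fingers close. It gives the time, the measured TCP pose, the force and the opening at its end, in the units of the state.
- arm.read_state(): the state, without advancing time (a new reading comes with each control period).
- arm.camera(name): name is "scene" or "top" or "wrist"; returns a dict with "color" (384x512x3 uint8, red, green, blue), "depth" (384x512 float32, m along the optical axis (not along the pixel's ray), 0 where there is no reading), "fx", "fy", "cx", "cy" (pixels), "world_to_cam" (4x4, takes a point from world to camera coordinates). Camera axes: x right, y down, z forward; pixel columns grow to the right and rows downward; lengths in m; the calibration is good to about 2 mm. A picture is of the moment at which its call begins.
- arm.job_done(): hands the job in, once; it reports no verdict.
Trained networks look in a picture, given as the dict that the camera call returned (one of the last four; its "shot" number tells which), for a name from the list of things; names that differ only in an ending like _2 or _b are one class to them, and where a whole thing is asked for, a point or a joint stands for the part that bears it (a point fixed in the world has none). Each returns a list of dicts, best first, with "conf" (0 to 1); they miss things now and then, are a little off and sometimes report something else, mostly with a low value. They report only what shows in the picture. A call takes as long as a camera call. They do not tell look-alikes from the thing itself.
- arm.find_in(picture, target): "at" ([x, y, z] in m, in the coordinates of the camera as it stood for that picture, good to about 4 mm: the middle of the surface that is visible of it).
- arm.spot_point(picture, target): "at" ([x, y, z] in m, in the coordinates of the camera as it stood for that picture, good to about 4 mm: a listed point, or the origin of a listed thing).
The state is a dict: "time_s": time; "q": joint angles; "joint_velocities": joint speeds; "joint_torque": joint torques, N m; "eef_pos": TCP position; "orientation": TCP orientation; "ft_force": force on the tool from outside, world axes, zero at the start; "moment": the same for the moment, N m; "gripper_width": finger opening in m.
Only numpy, scipy, OpenCV 4.12 (cv2) and the standard library are available. Lean on these libraries where they do the work, as an engineer would, in place of code of your own. Each camera call takes 0.05 s, during which the arm holds its last target.

## Working session

There is one attempt and no reset: what is moved stays moved. The work goes in short steps, Python scripts to look and compute and a tool call to move; the robot and the scene stay as the last step left them, time stands still between calls to the robot, and variables do not carry over. Pictures are saved under pics/ and viewed, and the job is handed in when it is done.

Besides the shell and the picture viewer there is one more tool, called after "Request:" as a command line: name --argument value ..., lists and objects as JSON in quotes. jog_arm: Moves the arm, as the interface text tells. Its arguments: {"type":"object","properties":{"moves":{"type":"array"},"grip_force":{"type":"number"}},"required":["moves"]}

```bash
mkdir -p pics; ls
cat > h.py <<'E'
import numpy as np, cv2
from bench import arm
def w(pic,p):
    T=np.linalg.inv(pic["world_to_cam"]); return (T@np.r_[p,1])[:3]
def save(pic,n): cv2.imwrite("pics/"+n,pic["color"][:,:,::-1])
def px(pic,p):
    c=(pic["world_to_cam"]@np.r_[p,1])[:3]; return np.round([pic["fx"]*c[0]/c[2]+pic["cx"],pic["fy"]*c[1]/c[2]+pic["cy"]],1)
def cloud(pic):
    d=pic["depth"];v,u=np.indices(d.shape)
    P=np.stack([(u-pic["cx"])/pic["fx"]*d,(v-pic["cy"])/pic["fy"]*d,d,np.ones_like(d)],-1)
    return (P@np.linalg.inv(pic["world_to_cam"]).T)[...,:3]
E
python3 - <<'E'
from h import *
np.set_printoptions(precision=4,suppress=True)
s=arm.read_state(); print(s, arm.pinch_z)
for c in ["scene","top"]:
    p=arm.camera(c); save(p,c+"0.png"); print(c,w(p,[0,0,0]))
    for t in ["case","lid","weight","jar","lighter","remote"]:
        for r in arm.find_in(p,t): print(c,"find",t,round(r["conf"],2),w(p,r["at"]))
    for t in ["case","pocket","lid_hinge","lid_push","weight"]:
        for r in arm.spot_point(p,t): print(c,"spot",t,round(r["conf"],2),w(p,r["at"]),px(p,w(p,r["at"])))
E
```

```text
pics
{'time_s': 0.0, 'q': array([70.1518, 20.1256, 94.6753,  0.0017, 65.2631, -4.8471]), 'joint_velocities': array([ 0.0602,  0.0288,  0.04  ,  0.02  , -0.2106, -0.0304]), 'joint_torque': array([  0.0006, -50.6112, -29.1394,  -0.    ,   0.0046,   0.    ]), 'eef_pos': array([0.1422, 0.531 , 0.2308]), 'orientation': array([[-0.0004, -0.9659,  0.2588],
       [-0.001 ,  0.2588,  0.9659],
       [-1.    ,  0.0001, -0.0011]]), 'ft_force': array([-0.2004,  0.0917, -0.0204]), 'moment': array([ 0.0198,  0.0336, -0.0157]), 'gripper_width': 0.08557255436846656} -0.0187
scene [ 1.1227 -0.6298  0.7538]
scene find case 0.67 [0.5623 0.1052 0.0603]
scene find lid 0.89 [0.5754 0.1271 0.2018]
scene find weight 0.65 [ 0.4333 -0.2323  0.0228]
scene find jar 0.89 [ 0.5694 -0.2371  0.0395]
scene find lighter 0.67 [ 0.5337 -0.3545  0.0406]
scene find remote 0.68 [ 0.4325 -0.2336  0.0218]
scene find remote 0.45 [0.5114 0.4281 0.0169]
scene find remote 0.2 [ 0.5744 -0.2383  0.04  ]
scene spot case 0.65 [ 0.5329  0.0534 -0.0053] [270.4 215.4]
scene spot pocket 0.66 [0.5792 0.0187 0.0043] [274.3 225.8]
scene 
[... 257 characters left out ...]
ght 0.64 [ 0.4215 -0.1537  0.0013] [191.7 229.5]
top [0.4392 0.0299 1.0669]
top find case 0.75 [0.5294 0.06   0.0454]
top find lid 0.72 [0.5455 0.1253 0.2866]
top find weight 0.59 [ 0.4278 -0.2247  0.0207]
top find jar 0.77 [ 0.5517 -0.2289  0.0482]
top find lighter 0.52 [ 0.5256 -0.3465  0.0481]
top find remote 0.68 [0.4749 0.4198 0.0146]
top spot case 0.82 [ 0.5272  0.0503 -0.0021] [256.  191.8]
top spot pocket 0.81 [0.5828 0.0197 0.0107] [268.7 168.6]
top spot lid_hinge 0.6 [0.5552 0.1551 0.0717] [209.6 176.6]
top spot lid_push 0.59 [0.5517 0.1303 0.2701] [209.8 165.9]
top spot weight 0.57 [ 0.4262 -0.1502  0.0007] [338.8 234.1]
top spot weight 0.41 [ 0.4093 -0.302  -0.0007] [402.  241.8]
```

View pics/scene0.png

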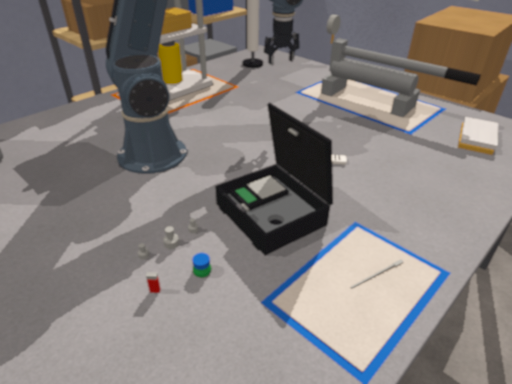

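View pics/top0.png

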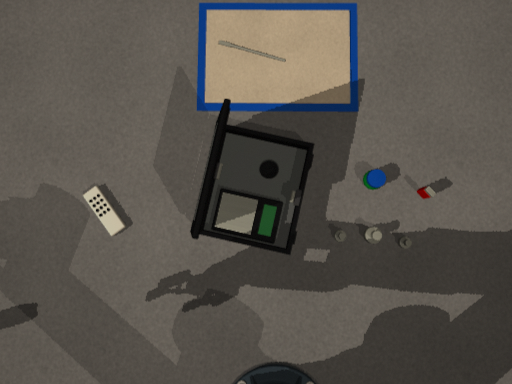

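The scene picture shows the case open, with its pocket at about (275,219). The largest check weight is the middle of three look-alikes, at (170,236), with smaller ones at (143,250) and (194,222). The jar and lighter are in front of them. The top picture agrees: weight at (373,235), pocket at (269,169), remote at (104,210). Next I'll refine these positions from depth.

Run:
```python
from h import *
np.set_printoptions(precision=4,suppress=True)
ps=[arm.camera("top"),arm.camera("scene")]
for p in ps:
    C=cloud(p).reshape(-1,3); ok=(p["depth"].ravel()>0)
    def sel(x0,x1,y0,y1,z0,z1): return C[ok&(C[:,0]>x0)&(C[:,0]<x1)&(C[:,1]>y0)&(C[:,1]<y1)&(C[:,2]>z0)&(C[:,2]<z1)]
    print("bench z",np.median(sel(.35,.5,-.45,-.1,-.02,.006)[:,2]))
    for y in [(-.27,-.19),(-.33,-.28),(-.18,-.12)]:
        k=sel(.38,.47,*y,.008,.09); print(len(k),k.min(0),k.max(0),k.mean(0))
        k=k[k[:,2]>k[:,2].max()-.006]; print("  top",len(k),(k.min(0)+k.max(0))/2,k.mean(0))
    # lid plane
    L=sel(.35,.75,.0,.3,.10,.4); print(len(L),L.min(0),L.max(0))
    m=np.median(L,0)
    for _ in range(5):
        q=L[:, :]; c=q.mean(0); n=np.linalg.svd(q-c,full_matrices=False)[2][2]; d=np.abs((L-c)@n); L=L[d<max(.004,np.percentile(d,70))] if _<3 else L
    print("lid n",n*np.sign(n[1]),c,"ang(from z)",np.degrees(np.arcsin(abs(n[2]))),"yaw",np.degrees(np.arctan2(n[1],n[0])))
    R=sel(.35,.75,-.1,.14,.064,.076); r=cv2.minAreaRect((R[:,:2]*1000).astype(np.float32)); print("rim",len(R),r,np.median(R[:,2]))
    print(cv2.boxPoints(r))
    D=sel(.5,.66,-.05,.13,.026,.034); print("deck",len(D),np.median(D[:,2]))
    P=sel(.54,.62,-.03,.06,.0,.02);print("pocket",len(P),(P.min(0)+P.max(0))/2,P.max(0)-P.min(0),P.mean(0))
im=ps[0]["color"]; cv2.imwrite("pics/topz.png",cv2.resize(im[80:270,180:430],None,fx=3,fy=3,interpolation=cv2.INTER_CUBIC)[:,:,::-1])
```

```text
bench z 0.0006739070310044504
241 [ 0.4062 -0.2466  0.0092] [ 0.444  -0.2075  0.0588] [ 0.4249 -0.2235  0.034 ]
  top 71 [ 0.4246 -0.2273  0.0558] [ 0.4247 -0.2274  0.0558]
120 [ 0.3949 -0.3155  0.0097] [ 0.4212 -0.2903  0.0437] [ 0.4083 -0.3009  0.0238]
  top 25 [ 0.4078 -0.3037  0.0407] [ 0.4079 -0.3036  0.0397]
112 [ 0.4099 -0.1647  0.0083] [ 0.4362 -0.1375  0.0421] [ 0.4223 -0.1491  0.0245]
  top 35 [ 0.4224 -0.1511  0.0392] [ 0.4222 -0.1506  0.0394]
1552 [0.4187 0.0937 0.1038] [0.6745 0.1893 0.2928]
lid n [0.2052 0.9492 0.2385] [0.545  0.1322 0.2605] ang(from z) 13.799328516430677 yaw -102.19614663279678
rim 1405 ((527.9402465820312, 42.77146911621094), (211.1223907470703, 260.3256530761719), 77.9115219116211) 0.07034635204051409
[[378.5569 -33.19  ]
 [633.1099 -87.7079]
 [677.3236 118.7329]
 [422.7706 173.2508]]
deck 3753 0.030221961095937555
pocket 269 [0.581  0.0191 0.0113] [0.0423 0.0436 0.0152] [0.5809 0.02   0.0106]
bench z 0.000516582951390232
233 [ 0.406  -0.2505  0.0081] [ 0.447  -0.21    0.0579] [ 0.4328 -0.233   0.0309]
  top 43 [ 0.4259 -0.2297  0.055 ] [ 0.4278 -0.2301  0.055 ]
117 [ 0.4006 -0.3201  0.0083] [ 0.4258 -0.2927  0.0422] [ 0.414  -0.3069  0.0226]
  top 22 [ 0.4095 -0.306   0.0392] [ 0.4097 -0.3054  0.0385]
96 [ 0.4123 -0.1657  0.0085] [ 0.4374 -0.1399  0.0418] [ 0.4273 -0.1543  0.0228]
  top 22 [ 0.4245 -0.1529  0.039 ] [ 0.4249 -0.1525  0.0385]
3477 [0.421 0.09  0.1  ] [0.6827 0.1778 0.2908]
lid n [0.2041 0.963  0.1758] [0.5631 0.1288 0.2007] ang(from z) 10.124679973752855 yaw -101.96525293575823
rim 993 ((530.5661010742188, 48.52165985107422), (227.6341552734375, 265.08428955078125), 78.09000396728516) 0.07016519253327613
[[377.3882 -35.4919]
 [636.766  -90.1986]
 [683.744  132.5352]
 [424.3662 187.242 ]]
deck 1219 0.03085957860778188
pocket 94 [0.5731 0.0281 0.0136] [0.0331 0.0309 0.0127] [0.571  0.0304 0.0124]
```

View pics/topz.png

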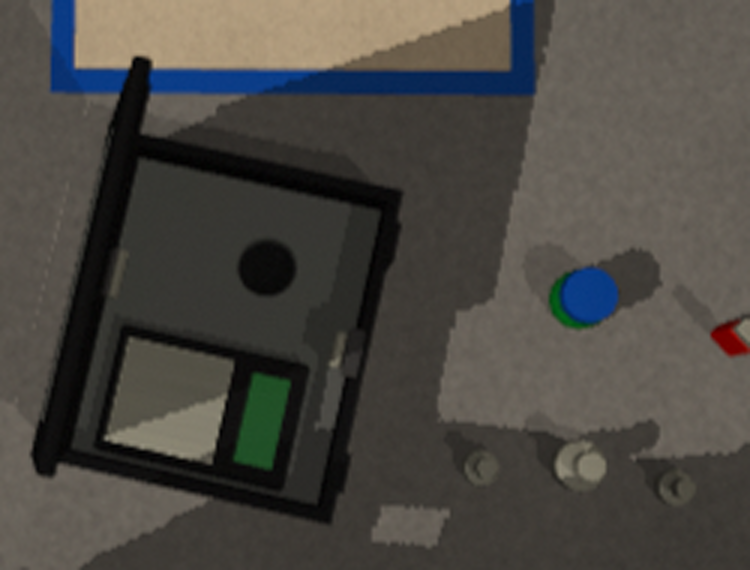

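```bash
cat >> h.py <<'E'
def plan(target,N,yawturn=0,NR=10,maxrot=0.15):
    "straight line to target with N rows; yawturn rad about tool x spread over NR rows"
    s=arm.read_state(); R=np.array(s["orientation"]); d=(np.array(target)-s["eef_pos"])*1000/N
    from scipy.spatial.transform import Rotation as Ro
    out=[]
    for i in range(N):
        l=R.T@d; row=dict(x=round(l[0]),y=round(l[1]),z=round(l[2]))
        if i<NR and yawturn: row["rx"]=round(yawturn/NR,3); R=R@Ro.from_rotvec([row["rx"],0,0]).as_matrix()
        out.append(row)
    import json; print(json.dumps(out))
E
python3 -c "
from h import *
plan([.415,-.215,.22],20,1.52,11)"
```

```text
[{"x": 1, "y": -23, "z": -33, "rx": 0.138}, {"x": 1, "y": -27, "z": -29, "rx": 0.138}, {"x": 1, "y": -31, "z": -25, "rx": 0.138}, {"x": 1, "y": -34, "z": -21, "rx": 0.138}, {"x": 1, "y": -36, "z": -16, "rx": 0.138}, {"x": 1, "y": -38, "z": -11, "rx": 0.138}, {"x": 1, "y": -39, "z": -5, "rx": 0.138}, {"x": 1, "y": -40, "z": 0, "rx": 0.138}, {"x": 1, "y": -39, "z": 6, "rx": 0.138}, {"x": 1, "y": -38, "z": 11, "rx": 0.138}, {"x": 1, "y": -36, "z": 16, "rx": 0.138}, {"x": 1, "y": -34, "z": 21}, {"x": 1, "y": -34, "z": 21}, {"x": 1, "y": -34, "z": 21}, {"x": 1, "y": -34, "z": 21}, {"x": 1, "y": -34, "z": 21}, {"x": 1, "y": -34, "z": 21}, {"x": 1, "y": -34, "z": 21}, {"x": 1, "y": -34, "z": 21}, {"x": 1, "y": -34, "z": 21}]
```

Request:
jog_arm --moves '[{"x": 1, "y": -23, "z": -33, "rx": 0.138}, {"x": 1, "y": -27, "z": -29, "rx": 0.138}, {"x": 1, "y": -31, "z": -25, "rx": 0.138}, {"x": 1, "y": -34, "z": -21, "rx": 0.138}, {"x": 1, "y": -36, "z": -16, "rx": 0.138}, {"x": 1, "y": -38, "z": -11, "rx": 0.138}, {"x": 1, "y": -39, "z": -5, "rx": 0.138}, {"x": 1, "y": -40, "z": 0, "rx": 0.138}, {"x": 1, "y": -39, "z": 6, "rx": 0.138}, {"x": 1, "y": -38, "z": 11, "rx": 0.138}, {"x": 1, "y": -36, "z": 16, "rx": 0.138}, {"x": 1, "y": -34, "z": 21}, {"x": 1, "y": -34, "z": 21}, {"x": 1, "y": -34, "z": 21}, {"x": 1, "y": -34, "z": 21}]'

```text
$.moves[0]: bad value
```

Request:
jog_arm --moves '[{"x": 1.0, "y": -23.0, "z": -33.0, "rx": 0.138, "ry": 0, "rz": 0, "grip": 0}]'

```text
time_s: 1.4
eef_pos: [0.1556, 0.4952, 0.2302]
orientation: [[0.0, -0.922, 0.388], [0.002, 0.388, 0.922], [-1.0, 0.0, 0.002]]
ft_force: [1.6, -1.5, 0.5]
gripper_width: 0.0854
```

Request:
jog_arm --moves '[{"x": 1, "y": -27, "z": -29, "rx": 0.138, "ry": 0, "rz": 0, "grip": 0}, {"x": 1, "y": -31, "z": -25, "rx": 0.138, "ry": 0, "rz": 0, "grip": 0}, {"x": 1, "y": -34, "z": -21, "rx": 0.138, "ry": 0, "rz": 0, "grip": 0}, {"x": 1, "y": -36, "z": -16, "rx": 0.138, "ry": 0, "rz": 0, "grip": 0}, {"x": 1, "y": -38, "z": -11, "rx": 0.138, "ry": 0, "rz": 0, "grip": 0}, {"x": 1, "y": -39, "z": -5, "rx": 0.138, "ry": 0, "rz": 0, "grip": 0}, {"x": 1, "y": -40, "z": 0, "rx": 0.138, "ry": 0, "rz": 0, "grip": 0}, {"x": 1, "y": -39, "z": 6, "rx": 0.138, "ry": 0, "rz": 0, "grip": 0}, {"x": 1, "y": -38, "z": 11, "rx": 0.138, "ry": 0, "rz": 0, "grip": 0}, {"x": 1, "y": -36, "z": 16, "rx": 0.138, "ry": 0, "rz": 0, "grip": 0}, {"x": 1, "y": -34, "z": 21, "rx": 0, "ry": 0, "rz": 0, "grip": 0}, {"x": 1, "y": -34, "z": 21, "rx": 0, "ry": 0, "rz": 0, "grip": 0}, {"x": 1, "y": -34, "z": 21, "rx": 0, "ry": 0, "rz": 0, "grip": 0}, {"x": 1, "y": -34, "z": 21, "rx": 0, "ry": 0, "rz": 0, "grip": 0}, {"x": 1, "y": -34, "z": 21, "rx": 0, "ry": 0, "rz": 0, "grip": 0}, {"x": 1, "y": -34, "z": 21, "rx": 0, "ry": 0, "rz": 0, "grip": 0}]'

```text
time_s: 3.0
eef_pos: [0.3532, -0.1343, 0.2152]
orientation: [[0.012, 0.264, 0.964], [0.003, 0.964, -0.264], [-1.0, 0.006, 0.011]]
ft_force: [1.4, 1.2, -0.6]
gripper_width: 0.0852
```

Run:
```python
from h import *
np.set_printoptions(precision=4,suppress=True)
s=arm.read_state(); print(s["time_s"],s["eef_pos"],s["orientation"],s["q"])
p=arm.camera("wrist"); save(p,"w1.png"); print(w(p,[0,0,0]))
C=cloud(p).reshape(-1,3); ok=(p["depth"].ravel()>0)
for y in [(-.27,-.19),(-.33,-.28),(-.18,-.12)]:
    k=C[ok&(C[:,0]>.38)&(C[:,0]<.47)&(C[:,1]>y[0])&(C[:,1]<y[1])&(C[:,2]>.03)&(C[:,2]<.08)]
    if len(k): k=k[k[:,2]>k[:,2].max()-.008]; print(len(k),(k.min(0)+k.max(0))/2,k.max(0)-k.min(0))
```

```text
3.0 [ 0.3532 -0.1343  0.2152] [[ 0.0121  0.2643  0.9644]
 [ 0.0028  0.9644 -0.2644]
 [-0.9999  0.006   0.0109]] [-28.2212   2.5554 119.2629   0.559   57.6483 -13.1906]
[ 0.3716 -0.0614  0.359 ]
394 [ 0.4265 -0.228   0.0542] [0.0216 0.0221 0.008 ]
173 [ 0.4098 -0.3045  0.0372] [0.0149 0.0164 0.008 ]
211 [ 0.4239 -0.1511  0.037 ] [0.0147 0.0157 0.0079]
```

View pics/w1.png

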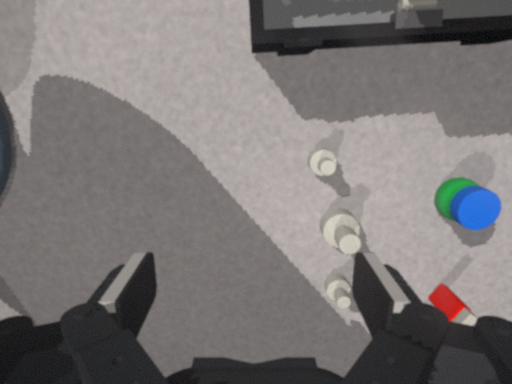

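The wrist picture shows the largest weight at (345,235), with the smaller ones at (322,162) and (339,292). Its measured knob is 22 mm across at (0.4265, -0.228), which agrees with the top and scene cameras.

Request:
jog_arm --moves '[{"x": 15, "y": -18, "z": 24, "rx": -0.03, "ry": 0.011, "rz": 0, "grip": 0}, {"x": 22, "y": -18, "z": 24, "rx": -0.03, "ry": 0, "rz": 0, "grip": 0}, {"x": 25, "y": -18, "z": 24, "rx": 0, "ry": 0, "rz": 0, "grip": 0}, {"x": 25, "y": -17, "z": 23, "rx": 0, "ry": 0, "rz": 0, "grip": 0}, {"x": 15, "y": 0, "z": 0, "rx": 0, "ry": 0, "rz": 0, "grip": 0}, {"x": 0, "y": 0, "z": 0, "rx": 0, "ry": 0, "rz": 0, "grip": 0}]'

```text
time_s: 3.65
eef_pos: [0.4356, -0.2368, 0.1106]
orientation: [[0.007, 0.21, 0.978], [0.001, 0.978, -0.21], [-1.0, 0.002, 0.006]]
ft_force: [-0.9, 0.2, 0.9]
gripper_width: 0.0853
```

```bash
cat >> h.py <<'E'
def delta(t):
    s=arm.read_state(); R=np.array(s["orientation"]); print("t",round(s["time_s"],2),"tool-frame delta mm",np.round(R.T@(np.array(t)-s["eef_pos"])*1000,1)); print("pos",s["eef_pos"]); print(R.round(4),s["ft_force"].round(2))
E
python3 - <<'E'
from h import *
np.set_printoptions(precision=4,suppress=True)
delta([.4265,-.228,.027])
p=arm.camera("wrist"); save(p,"w2.png")
C=cloud(p).reshape(-1,3); ok=(p["depth"].ravel()>0)
k=C[ok&(C[:,0]>.39)&(C[:,0]<.46)&(C[:,1]>-.26)&(C[:,1]<-.19)&(C[:,2]>.047)&(C[:,2]<.058)]
print(len(k),(k.min(0)+k.max(0))/2,k.max(0)-k.min(0))
E
```

```text
t 3.65 tool-frame delta mm [ 83.5   6.5 -11.2]
pos [ 0.4356 -0.2368  0.1106]
[[ 0.0067  0.2096  0.9778]
 [ 0.0011  0.9778 -0.2096]
 [-1.      0.0024  0.0063]] [-0.91  0.18  0.9 ]
1018 [ 0.4269 -0.2281  0.0525] [0.0218 0.0214 0.0108]
```

View pics/w2.png

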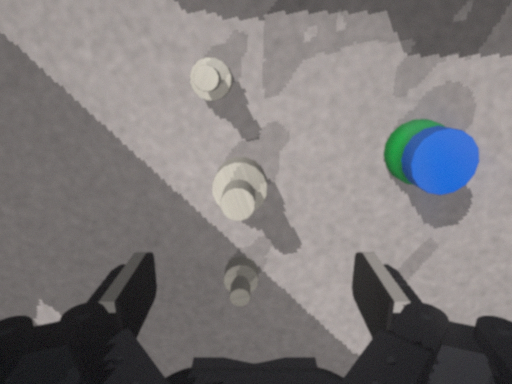

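The weight sits at (238,195), slightly left of the jaw centre, and the measurement agrees again. Descending.

Request:
jog_arm --moves '[{"x": 0, "y": 6.5, "z": -11, "rx": 0, "ry": 0.006, "rz": 0, "grip": 0}, {"x": 15, "y": 0, "z": 0, "rx": 0, "ry": 0, "rz": 0, "grip": 0}, {"x": 20, "y": 0, "z": 0, "rx": 0, "ry": 0, "rz": 0, "grip": 0}, {"x": 20, "y": 0, "z": 0, "rx": 0, "ry": 0, "rz": 0, "grip": 0}, {"x": 12, "y": 0, "z": 0, "rx": 0, "ry": 0, "rz": 0, "grip": 0}, {"x": 0, "y": 0, "z": 0, "rx": 0, "ry": 0, "rz": 0, "grip": 0}]'

```text
time_s: 4.3
eef_pos: [0.4258, -0.2253, 0.0497]
orientation: [[0.008, 0.207, 0.978], [-0.003, 0.978, -0.207], [-1.0, -0.001, 0.009]]
ft_force: [-0.3, 0.1, 1.1]
gripper_width: 0.0852
```

```bash
python3 -c "
from h import *
delta([.4268,-.228,.027])"
```

```text
t 4.3 tool-frame delta mm [22.7 -2.4  1.4]
pos [ 0.42575824 -0.22526426  0.04972285]
[[ 0.0083  0.2074  0.9782]
 [-0.0033  0.9783 -0.2073]
 [-1.     -0.0015  0.0088]] [-0.27  0.14  1.1 ]
```

Request:
jog_arm --moves '[{"x": 12, "y": -2.5, "z": 1.5, "rx": 0, "ry": 0.008, "rz": 0, "grip": 0}, {"x": 10, "y": 0, "z": 0, "rx": 0, "ry": 0, "rz": 0, "grip": 0}, {"x": 2, "y": 0, "z": 0, "rx": 0, "ry": 0, "rz": 0, "grip": 0}, {"x": 0, "y": 0, "z": 0, "rx": 0, "ry": 0, "rz": 0, "grip": 0}]'

```text
time_s: 4.7
eef_pos: [0.4277, -0.2286, 0.0262]
orientation: [[0.002, 0.207, 0.978], [-0.003, 0.978, -0.207], [-1.0, -0.003, 0.003]]
ft_force: [-0.3, -0.4, -0.8]
gripper_width: 0.0859
```

```bash
python3 -c "
from h import *
delta([.4268,-.228,.027])"
```

```text
t 4.7 tool-frame delta mm [-0.8  0.4 -1. ]
pos [ 0.42771459 -0.22855692  0.02618434]
[[ 0.0023  0.207   0.9783]
 [-0.0032  0.9783 -0.207 ]
 [-1.     -0.0027  0.0029]] [-0.27 -0.41 -0.76]
```

Request:
jog_arm --moves '[{"x": -0.8, "y": 0, "z": -1, "rx": 0, "ry": 0, "rz": 0, "grip": 120}, {"x": 0, "y": 0, "z": 0, "rx": 0, "ry": 0, "rz": 0, "grip": 255}, {"x": 0, "y": 0, "z": 0, "rx": 0, "ry": 0, "rz": 0, "grip": 255}, {"x": 0, "y": 0, "z": 0, "rx": 0, "ry": 0, "rz": 0, "grip": 255}, {"x": 0, "y": 0, "z": 0, "rx": 0, "ry": 0, "rz": 0, "grip": 255}, {"x": 0, "y": 0, "z": 0, "rx": 0, "ry": 0, "rz": 0, "grip": 255}, {"x": 0, "y": 0, "z": 0, "rx": 0, "ry": 0, "rz": 0, "grip": 255}, {"x": 0, "y": 0, "z": 0, "rx": 0, "ry": 0, "rz": 0, "grip": 255}]' --grip_force 40

```text
time_s: 5.5
eef_pos: [0.4271, -0.2286, 0.028]
orientation: [[0.004, 0.207, 0.978], [-0.004, 0.978, -0.207], [-1.0, -0.003, 0.004]]
ft_force: [0.1, 0.2, 0.6]
gripper_width: 0.0205
```

Request:
jog_arm --moves '[{"x": -4, "y": 0, "z": 0, "rx": 0, "ry": 0, "rz": 0, "grip": 255}, {"x": -8, "y": 0, "z": 0, "rx": 0, "ry": 0, "rz": 0, "grip": 255}, {"x": -15, "y": 0, "z": 0, "rx": 0, "ry": 0, "rz": 0, "grip": 255}, {"x": -25, "y": 0, "z": 0, "rx": 0, "ry": 0, "rz": 0, "grip": 255}, {"x": -30, "y": 0, "z": 0, "rx": 0, "ry": 0, "rz": 0, "grip": 255}, {"x": -30, "y": 0, "z": 0, "rx": 0, "ry": 0, "rz": 0, "grip": 255}, {"x": -20, "y": 0, "z": 0, "rx": 0, "ry": 0, "rz": 0, "grip": 255}, {"x": -10, "y": 0, "z": 0, "rx": 0, "ry": 0, "rz": 0, "grip": 255}]'

```text
time_s: 6.3
eef_pos: [0.4248, -0.2269, 0.1768]
orientation: [[-0.0, 0.207, 0.978], [-0.001, 0.978, -0.207], [-1.0, -0.002, 0.0]]
ft_force: [-0.2, -0.5, -2.5]
gripper_width: 0.0208
```

Run:
```python
from h import *
plan([.58,.0,.165],9)
p=arm.camera("wrist"); save(p,"w3.png");delta([.58,.0,.165])
```

```text
[{"x": 1, "y": 28, "z": 12}, {"x": 1, "y": 28, "z": 12}, {"x": 1, "y": 28, "z": 12}, {"x": 1, "y": 28, "z": 12}, {"x": 1, "y": 28, "z": 12}, {"x": 1, "y": 28, "z": 12}, {"x": 1, "y": 28, "z": 12}, {"x": 1, "y": 28, "z": 12}, {"x": 1, "y": 28, "z": 12}]
t 6.35 tool-frame delta mm [ 12.3 254.4 104.2]
pos [ 0.42532945 -0.22723788  0.17769087]
[[ 0.001   0.2071  0.9783]
 [-0.0024  0.9783 -0.2071]
 [-1.     -0.0021  0.0015]] [ 1.36 -0.36  0.89]
```

View pics/w3.png

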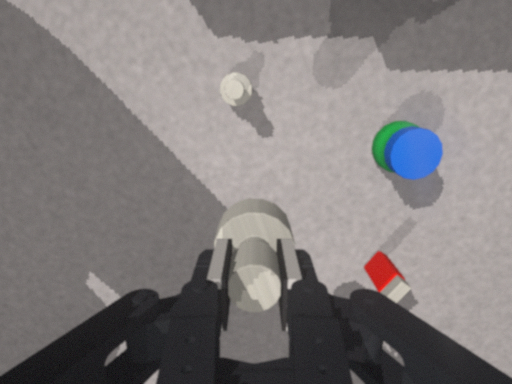

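The weight hangs upright between the pads at about (255,255), and its neighbours haven't moved. Carrying it over to the case.

Request:
jog_arm --moves '[{"x": 1, "y": 15, "z": 6, "rx": 0, "ry": 0, "rz": 0, "grip": 255}, {"x": 1, "y": 26, "z": 11, "rx": 0, "ry": 0, "rz": 0, "grip": 255}, {"x": 1, "y": 30, "z": 12, "rx": 0, "ry": 0, "rz": 0, "grip": 255}, {"x": 1, "y": 30, "z": 12, "rx": 0, "ry": 0, "rz": 0, "grip": 255}, {"x": 1, "y": 30, "z": 12, "rx": 0, "ry": 0, "rz": 0, "grip": 255}, {"x": 1, "y": 30, "z": 12, "rx": 0, "ry": 0, "rz": 0, "grip": 255}, {"x": 1, "y": 28, "z": 12, "rx": 0, "ry": 0, "rz": 0, "grip": 255}, {"x": 1, "y": 22, "z": 12, "rx": 0, "ry": 0, "rz": 0, "grip": 255}, {"x": 1, "y": 12, "z": 8, "rx": 0, "ry": 0, "rz": 0, "grip": 255}, {"x": 0, "y": 0, "z": 0, "rx": 0, "ry": 0, "rz": 0, "grip": 255}]'

```text
time_s: 7.35
eef_pos: [0.5677, -0.021, 0.1601]
orientation: [[-0.01, 0.209, 0.978], [-0.0, 0.978, -0.209], [-1.0, -0.002, -0.009]]
ft_force: [0.3, -0.9, -1.7]
gripper_width: 0.0203
```

Run:
```python
from h import *
np.set_printoptions(precision=4,suppress=True)
delta([.581,.018,.11])
p=arm.camera("wrist"); save(p,"w4.png")
for r in arm.spot_point(p,"pocket"): print(r["conf"],w(p,r["at"]),px(p,w(p,r["at"])))
C=cloud(p).reshape(-1,3); ok=(p["depth"].ravel()>0)
P=C[ok&(C[:,0]>.54)&(C[:,0]<.62)&(C[:,1]>-.03)&(C[:,1]<.06)&(C[:,2]>0)&(C[:,2]<.02)];print("pocket",len(P))
if len(P): print((P.min(0)+P.max(0))/2,P.max(0)-P.min(0))
```

```text
t 7.35 tool-frame delta mm [49.9 41.   5.3]
pos [ 0.5677 -0.021   0.1601]
[[-0.0095  0.2093  0.9778]
 [-0.0005  0.9778 -0.2094]
 [-1.     -0.0025 -0.0092]] [ 0.26 -0.95 -1.73]
0.83 [0.5829 0.0232 0.0101] [262.2 123. ]
pocket 2403
[0.5812 0.0193 0.0143] [0.046  0.0453 0.0112]
```

View pics/w4.png

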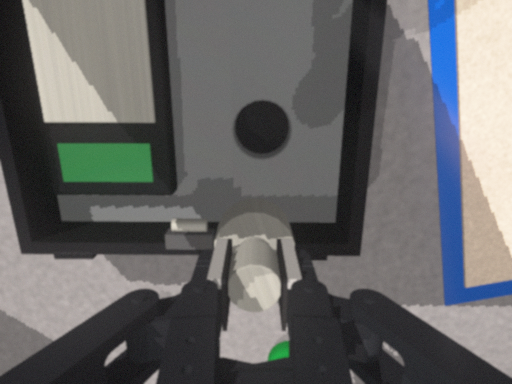

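The pocket mouth is centred at about (262,128) in the wrist picture. Depth puts it at (0.5812, 0.0193), 46 mm across, as it should be. Now aligning above it.

Request:
jog_arm --moves '[{"x": 5, "y": 15, "z": 2, "rx": 0, "ry": -0.009, "rz": 0, "grip": 255}, {"x": 10, "y": 20, "z": 3, "rx": 0, "ry": 0, "rz": 0, "grip": 255}, {"x": 15, "y": 6, "z": 0, "rx": 0, "ry": 0, "rz": 0, "grip": 255}, {"x": 15, "y": 0, "z": 0, "rx": 0, "ry": 0, "rz": 0, "grip": 255}, {"x": 10, "y": 0, "z": 0, "rx": 0, "ry": 0, "rz": 0, "grip": 255}, {"x": 0, "y": 0, "z": 0, "rx": 0, "ry": 0, "rz": 0, "grip": 255}, {"x": 0, "y": 0, "z": 0, "rx": 0, "ry": 0, "rz": 0, "grip": 255}]'

```text
time_s: 8.15
eef_pos: [0.5782, 0.0149, 0.1009]
orientation: [[-0.002, 0.215, 0.977], [-0.003, 0.977, -0.215], [-1.0, -0.004, -0.001]]
ft_force: [-1.1, -0.9, -1.9]
gripper_width: 0.0205
```

Run:
```python
from h import *
np.set_printoptions(precision=4,suppress=True)
delta([.5813,.019,.07])
p=arm.camera("wrist"); save(p,"w5.png")
C=cloud(p); s=arm.read_state(); e=s["eef_pos"]
# disc top rim ~ tcp z -0.006
m=(p["depth"]>0)&(abs(C[...,0]-e[0])<.03)&(abs(C[...,1]-e[1])<.03)&(C[...,2]>e[2]-.030)&(C[...,2]<e[2]-.003)
k=C[m]; print(len(k), (k.min(0)+k.max(0))/2,k.max(0)-k.min(0), k.max(0))
```

```text
t 8.15 tool-frame delta mm [30.9  4.8  2.2]
pos [0.5782 0.0149 0.1009]
[[-0.002   0.2154  0.9765]
 [-0.0033  0.9765 -0.2154]
 [-1.     -0.0037 -0.0012]] [-1.1  -0.86 -1.92]
2633 [0.5788 0.024  0.0852] [0.0381 0.0229 0.0255] [0.5978 0.0354 0.0979]
```

View pics/w5.png

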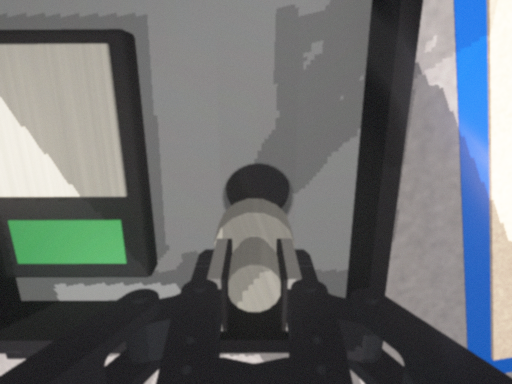

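Request:
jog_arm --moves '[{"x": 6, "y": 4.5, "z": 1.7, "rx": 0, "ry": 0, "rz": 0, "grip": 255}, {"x": 12, "y": 0, "z": 0, "rx": 0, "ry": 0, "rz": 0, "grip": 255}, {"x": 12, "y": 0, "z": 0, "rx": 0, "ry": 0, "rz": 0, "grip": 255}, {"x": 4, "y": 0, "z": 0, "rx": 0, "ry": 0, "rz": 0, "grip": 255}, {"x": 0, "y": 0, "z": 0, "rx": 0, "ry": 0, "rz": 0, "grip": 255}, {"x": 0, "y": 0, "z": 0, "rx": 0, "ry": 0, "rz": 0, "grip": 255}]'

```text
time_s: 8.8
eef_pos: [0.5814, 0.0188, 0.0646]
orientation: [[-0.001, 0.216, 0.976], [-0.003, 0.976, -0.216], [-1.0, -0.003, 0.0]]
ft_force: [0.2, 1.1, -2.4]
gripper_width: 0.0206
```

Run:
```python
from h import *
np.set_printoptions(precision=4,suppress=True)
delta([.5806,.0187,.038])
p=arm.camera("wrist"); save(p,"w6.png")
```

```text
t 8.8 tool-frame delta mm [26.6 -0.1 -0.7]
pos [0.5814 0.0188 0.0646]
[[-0.0006  0.2159  0.9764]
 [-0.0035  0.9764 -0.2159]
 [-1.     -0.0035  0.0002]] [ 0.19  1.1  -2.36]
```

View pics/w6.png

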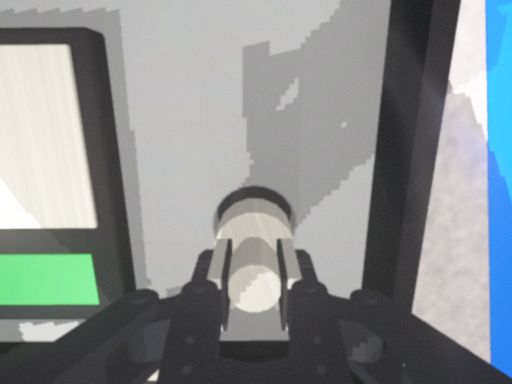

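The disc is centred in the pocket mouth, with an even dark rim around (255,215). Lowering it in.

Request:
jog_arm --moves '[{"x": 5, "y": 0, "z": -0.5, "rx": 0, "ry": 0, "rz": 0, "grip": 255}, {"x": 6, "y": 0, "z": 0, "rx": 0, "ry": 0, "rz": 0, "grip": 255}, {"x": 6, "y": 0, "z": 0, "rx": 0, "ry": 0, "rz": 0, "grip": 255}, {"x": 4, "y": 0, "z": 0, "rx": 0, "ry": 0, "rz": 0, "grip": 255}, {"x": 2, "y": 0, "z": 0, "rx": 0, "ry": 0, "rz": 0, "grip": 255}, {"x": 0, "y": 0, "z": 0, "rx": 0, "ry": 0, "rz": 0, "grip": 255}]'

```text
time_s: 9.45
eef_pos: [0.5812, 0.0187, 0.0402]
orientation: [[0.001, 0.216, 0.976], [-0.004, 0.976, -0.216], [-1.0, -0.003, 0.001]]
ft_force: [-0.7, -0.2, -2.0]
gripper_width: 0.0201
```

```bash
python3 -c "
from h import *
delta([.5806,.0187,.038])"
```

```text
t 9.45 tool-frame delta mm [ 2.2 -0.1 -0.6]
pos [0.58118761 0.01869833 0.04020124]
[[ 6.000e-04  2.159e-01  9.764e-01]
 [-3.500e-03  9.764e-01 -2.159e-01]
 [-1.000e+00 -3.300e-03  1.400e-03]] [-0.71 -0.19 -1.96]
```

Request:
jog_arm --moves '[{"x": 1, "y": 0, "z": 0, "rx": 0, "ry": 0, "rz": 0, "grip": 255}, {"x": 1, "y": 0, "z": 0, "rx": 0, "ry": 0, "rz": 0, "grip": 255}, {"x": 0.5, "y": 0, "z": 0, "rx": 0, "ry": 0, "rz": 0, "grip": 255}, {"x": 0.5, "y": 0, "z": 0, "rx": 0, "ry": 0, "rz": 0, "grip": 255}]'

```text
time_s: 9.85
eef_pos: [0.5815, 0.0187, 0.0379]
orientation: [[0.001, 0.216, 0.976], [-0.004, 0.976, -0.216], [-1.0, -0.003, 0.002]]
ft_force: [-4.4, -0.5, 8.1]
gripper_width: 0.0201
```

The reaction force shows the weight on the pocket floor. Releasing with a partial opening.

Request:
jog_arm --moves '[{"x": -0.5, "y": 0, "z": 0, "rx": 0, "ry": 0, "rz": 0, "grip": 255}, {"x": 0, "y": 0, "z": 0, "rx": 0, "ry": 0, "rz": 0, "grip": 170}, {"x": 0, "y": 0, "z": 0, "rx": 0, "ry": 0, "rz": 0, "grip": 140}, {"x": 0, "y": 0, "z": 0, "rx": 0, "ry": 0, "rz": 0, "grip": 130}, {"x": 0, "y": 0, "z": 0, "rx": 0, "ry": 0, "rz": 0, "grip": 130}, {"x": 0, "y": 0, "z": 0, "rx": 0, "ry": 0, "rz": 0, "grip": 130}]'

```text
time_s: 10.45
eef_pos: [0.5823, 0.0187, 0.0391]
orientation: [[0.004, 0.216, 0.976], [-0.004, 0.976, -0.216], [-1.0, -0.003, 0.004]]
ft_force: [-0.2, -0.4, 0.2]
gripper_width: 0.0417
```

Request:
jog_arm --moves '[{"x": -6, "y": 0, "z": 0, "rx": 0, "ry": -0.004, "rz": 0, "grip": 130}, {"x": -15, "y": 0, "z": 0, "rx": 0, "ry": 0, "rz": 0, "grip": 130}, {"x": -25, "y": 0, "z": 0, "rx": 0, "ry": 0, "rz": 0, "grip": 130}, {"x": -30, "y": 0, "z": 0, "rx": 0, "ry": 0, "rz": 0, "grip": 130}, {"x": -30, "y": -10, "z": 0, "rx": 0, "ry": 0, "rz": 0, "grip": 130}, {"x": -30, "y": -20, "z": 0, "rx": 0, "ry": 0, "rz": 0, "grip": 130}, {"x": -20, "y": -20, "z": 0, "rx": 0, "ry": 0, "rz": 0, "grip": 180}, {"x": 0, "y": 0, "z": 0, "rx": 0, "ry": 0, "rz": 0, "grip": 255}]'

```text
time_s: 11.25
eef_pos: [0.5699, -0.0304, 0.2088]
orientation: [[0.012, 0.215, 0.977], [-0.006, 0.977, -0.214], [-1.0, -0.003, 0.013]]
ft_force: [0.2, 0.0, -0.6]
gripper_width: 0.0136
```

Run:
```python
from h import *
np.set_printoptions(precision=4,suppress=True)
delta([.5806,.0187,.27])
p=arm.camera("wrist"); save(p,"w7.png")
C=cloud(p).reshape(-1,3); ok=(p["depth"].ravel()>0)
k=C[ok&(np.hypot(C[:,0]-.581,C[:,1]-.0193)<.03)&(C[:,2]>.055)]; print(len(k),k.mean(0),k.max(0))
q=arm.camera("scene"); save(q,"s7.png")
for p in (q,arm.camera("top")):
  for r in arm.spot_point(p,"lid_push")[:1]: print(r["conf"],w(p,r["at"]))
  for r in arm.spot_point(p,"lid_hinge")[:1]: print(r["conf"],w(p,r["at"]))
  C=cloud(p).reshape(-1,3); ok=(p["depth"].ravel()>0)
  # case frame about hinge guess
  yaw=np.radians(-12.1); ex=np.array([np.cos(yaw),np.sin(yaw)]); ey=np.array([-np.sin(yaw),np.cos(yaw)])
  pk=np.array([.5812,.0193]); o=pk-.055*ex+.02*ey; print("case origin",o)
  L=np.c_[(C[:,:2]-o)@ex,(C[:,:2]-o)@ey,C[:,2]][ok]
  L=L[(abs(L[:,0])<.125)&(L[:,1]>.03)&(L[:,1]<.16)&(L[:,2]>.1)&(L[:,2]<.32)]
  for z0 in np.arange(.11,.30,.02):
    k=L[abs(L[:,2]-z0)<.01]
    if len(k)>5: print(round(z0,2),len(k),"y",k[:,1].min().round(4),np.median(k[:,1]).round(4),k[:,1].max().round(4))
  print("top z",np.percentile(L[:,2],[99,100]))
```

```text
t 11.25 tool-frame delta mm [-61.3  50.    0.7]
pos [ 0.5699 -0.0304  0.2088]
[[ 0.012   0.2145  0.9766]
 [-0.0056  0.9767 -0.2145]
 [-0.9999 -0.0029  0.0129]] [ 0.15  0.04 -0.64]
558 [0.5813 0.0192 0.0656] [0.592  0.0297 0.0677]
0.63 [0.5466 0.1331 0.2656]
0.81 [0.5593 0.1563 0.0682]
case origin [0.5316 0.0504]
0.11 258 y 0.096 0.1 0.1054
0.13 249 y 0.0926 0.0962 0.1011
0.15 255 y 0.0873 0.0926 0.0976
0.17 275 y 0.0849 0.0886 0.0943
0.19 293 y 0.0808 0.0849 0.0906
0.21 297 y 0.0778 0.081 0.0878
0.23 295 y 0.0734 0.0773 0.0831
0.25 292 y 0.0603 0.0734 0.0793
0.27 350 y 0.0601 0.0707 0.0763
0.29 286 y 0.0667 0.0718 0.0811
top z [0.2892 0.2903]
0.35 [ 0.5293  0.052  -0.0014]
0.68 [0.552  0.1557 0.0748]
case origin [0.5316 0.0504]
0.11 13 y 0.1141 0.1147 0.1164
0.13 23 y 0.1105 0.112 0.114
0.15 29 y 0.1065 0.1084 0.1103
0.17 29 y 0.1026 0.1045 0.1064
0.19 29 y 0.0987 0.1011 0.1027
0.21 63 y 0.0948 0.0971 0.099
0.23 37 y 0.0912 0.0931 0.0951
0.25 117 y 0.0618 0.0696 0.0912
0.27 236 y 0.0634 0.0713 0.0873
0.29 936 y 0.0706 0.0764 0.0837
top z [0.2905 0.2919]
```

View pics/w7.png

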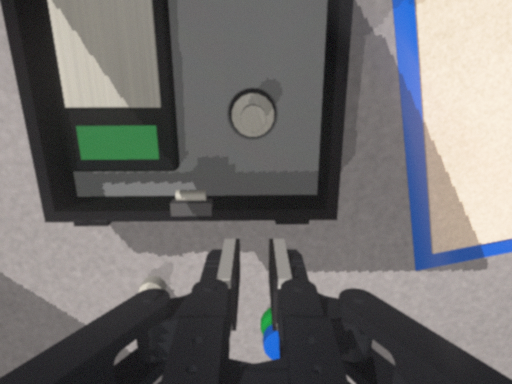

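View pics/s7.png

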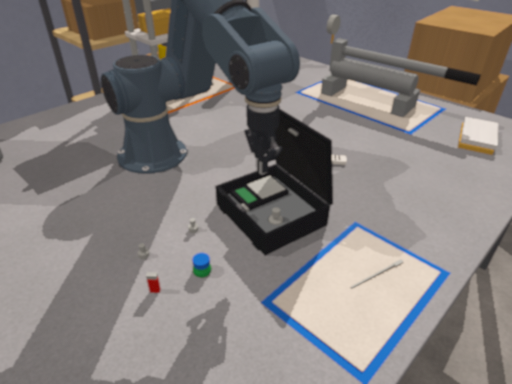

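The wrist picture shows the weight centred in the pocket at about (253,115). Its top is at 65.6 mm, against 65 expected, and it is within 0.2 mm of the pocket centre. The lid is at about 80°, with its free edge 290 mm high. Next I'll go up and over to the outer side of the lid with the fingers shut.

Request:
jog_arm --moves '[{"x": -20, "y": -5, "z": 0, "rx": 0, "ry": 0.012, "rz": 0, "grip": 255}, {"x": -35, "y": 0, "z": -5, "rx": 0, "ry": 0, "rz": 0, "grip": 255}, {"x": -40, "y": 0, "z": -10, "rx": 0, "ry": 0, "rz": 0, "grip": 255}, {"x": -35, "y": 5, "z": -12, "rx": 0, "ry": 0, "rz": 0, "grip": 255}, {"x": -20, "y": 20, "z": -12, "rx": 0, "ry": 0, "rz": 0, "grip": 255}, {"x": 0, "y": 35, "z": -10, "rx": 0, "ry": 0, "rz": 0, "grip": 255}, {"x": 0, "y": 40, "z": -6, "rx": 0, "ry": 0, "rz": 0, "grip": 255}, {"x": 0, "y": 40, "z": 0, "rx": 0, "ry": 0, "rz": 0, "grip": 255}, {"x": 0, "y": 40, "z": 0, "rx": 0, "ry": 0, "rz": 0, "grip": 255}, {"x": 0, "y": 30, "z": 0, "rx": 0, "ry": 0, "rz": 0, "grip": 255}, {"x": 0, "y": 10, "z": 0, "rx": 0, "ry": 0, "rz": 0, "grip": 255}, {"x": 0, "y": 0, "z": 0, "rx": 0, "ry": 0, "rz": 0, "grip": 255}]'

```text
time_s: 12.8
eef_pos: [0.5592, 0.2066, 0.3509]
orientation: [[-0.023, 0.209, 0.978], [-0.001, 0.978, -0.209], [-1.0, -0.006, -0.022]]
ft_force: [0.6, -0.1, -0.1]
gripper_width: 0.0001
```

```bash
cat >> h.py <<'E'
YAW=np.radians(-12.1); EX=np.array([np.cos(YAW),np.sin(YAW),0]); EY=np.array([-np.sin(YAW),np.cos(YAW),0]); O=np.array([.5316,.0504,0])
def P(th,r=.2,off=.011):
    "TCP target (world) for lid angle th, tip front edge on outer face"
    y=.110-r*np.cos(th)+.012*np.sin(th)+off*np.sin(th); z=.07+r*np.sin(th)+.012*np.cos(th)
    return O+EY*y+np.array([0,0,z])
def case():
    s=arm.read_state(); d=s["eef_pos"]-O; return np.round([d@EX*1000,d@EY*1000,d[2]*1000],1)
E
python3 - <<'E'
from h import *
np.set_printoptions(precision=4,suppress=True)
print(case())
delta(O+EY*.125+[0,0,.268])
for t in np.arange(1.4,-.01,-.1): p=P(t); print(round(t,2),p,((p-O)@EY).round(4))
q=arm.camera("scene"); save(q,"s8.png")
E
```

```text
[ -5.8 158.5 350.9]
t 12.8 tool-frame delta mm [ 82.9 -33.1   7.6]
pos [0.5592 0.2066 0.3509]
[[-0.0228  0.2086  0.9777]
 [-0.0009  0.978  -0.2087]
 [-0.9997 -0.0057 -0.0221]] [ 0.61 -0.14 -0.06]
1.4 [0.5523 0.1469 0.2691] 0.0987
1.3 [0.5481 0.1273 0.2659] 0.0787
1.2 [0.544  0.1081 0.2608] 0.059
1.1 [0.5399 0.0893 0.2537] 0.0398
1.0 [0.5361 0.0712 0.2448] 0.0213
0.9 [0.5324 0.054  0.2341] 0.0037
0.8 [0.5289 0.0378 0.2218] -0.0128
0.7 [0.5257 0.0229 0.208 ] -0.0282
0.6 [0.5228 0.0093 0.1928] -0.0421
0.5 [ 0.5202 -0.0029  0.1764] -0.0545
0.4 [ 0.5179 -0.0134  0.1589] -0.0653
0.3 [ 0.516  -0.0222  0.1406] -0.0743
0.2 [ 0.5145 -0.0292  0.1215] -0.0814
0.1 [ 0.5134 -0.0344  0.1019] -0.0867
-0.0 [ 0.5127 -0.0376  0.082 ] -0.09
```

View pics/s8.png

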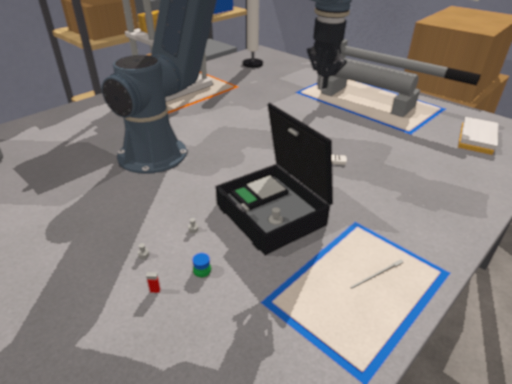

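The arm is on the hinge side, with the gripper visible at about (325,55) above and behind the lid. The lid hasn't been touched. Descending behind it.

Request:
jog_arm --moves '[{"x": 10, "y": -4, "z": 2, "rx": 0, "ry": -0.022, "rz": 0, "grip": 255}, {"x": 20, "y": -8, "z": 2, "rx": 0, "ry": 0, "rz": 0, "grip": 255}, {"x": 22, "y": -8, "z": 2, "rx": 0, "ry": 0, "rz": 0, "grip": 255}, {"x": 20, "y": -8, "z": 2, "rx": 0, "ry": 0, "rz": 0, "grip": 255}, {"x": 8, "y": -6, "z": 0, "rx": 0, "ry": 0, "rz": 0, "grip": 255}, {"x": 0, "y": 0, "z": 0, "rx": 0, "ry": 0, "rz": 0, "grip": 255}]'

```text
time_s: 13.45
eef_pos: [0.5589, 0.1621, 0.269]
orientation: [[-0.0, 0.215, 0.977], [-0.007, 0.977, -0.215], [-1.0, -0.007, 0.001]]
ft_force: [0.1, 0.4, -0.1]
gripper_width: 0.0002
```

Run:
```python
from h import *
np.set_printoptions(precision=4,suppress=True)
print(case())
delta(P(1.4))
```

```text
[  3.3 114.9 269. ]
t 13.45 tool-frame delta mm [ -0.  -16.3  -3.2]
pos [0.5589 0.1621 0.269 ]
[[-0.0002  0.2146  0.9767]
 [-0.0071  0.9767 -0.2146]
 [-1.     -0.007   0.0013]] [ 0.08  0.41 -0.07]
```

Request:
jog_arm --moves '[{"x": 0, "y": -4, "z": -3, "rx": 0, "ry": 0, "rz": 0, "grip": 255}, {"x": 0, "y": -4, "z": 0, "rx": 0, "ry": 0, "rz": 0, "grip": 255}, {"x": 0, "y": -4, "z": 0, "rx": 0, "ry": 0, "rz": 0, "grip": 255}, {"x": 0, "y": -4, "z": 0, "rx": 0, "ry": 0, "rz": 0, "grip": 255}, {"x": 0.5, "y": -4, "z": 0, "rx": 0, "ry": 0, "rz": 0, "grip": 255}, {"x": 0.5, "y": -4, "z": 0, "rx": 0, "ry": 0, "rz": 0, "grip": 255}, {"x": 0.5, "y": -4, "z": 0, "rx": 0, "ry": 0, "rz": 0, "grip": 255}, {"x": 0.5, "y": -4, "z": 0, "rx": 0, "ry": 0, "rz": 0, "grip": 255}]'

```text
time_s: 14.25
eef_pos: [0.5495, 0.1303, 0.2707]
orientation: [[0.006, 0.214, 0.977], [-0.004, 0.977, -0.214], [-1.0, -0.003, 0.006]]
ft_force: [1.5, 1.8, 0.1]
gripper_width: 0.0
```

Run:
```python
from h import *
np.set_printoptions(precision=4,suppress=True)
print(case()); delta(P(1.2))
q=arm.camera("scene"); save(q,"s9.png")
cv2.imwrite("pics/s9.png",cv2.resize(q["color"][80:280,180:400],None,fx=3,fy=3)[:,:,::-1])
```

```text
[  0.8  81.9 270.7]
t 14.25 tool-frame delta mm [ 10.  -22.9  -0.7]
pos [0.5495 0.1303 0.2707]
[[ 0.0056  0.2143  0.9767]
 [-0.0039  0.9768 -0.2143]
 [-1.     -0.0026  0.0063]] [1.45 1.76 0.12]
```

View pics/s9.png

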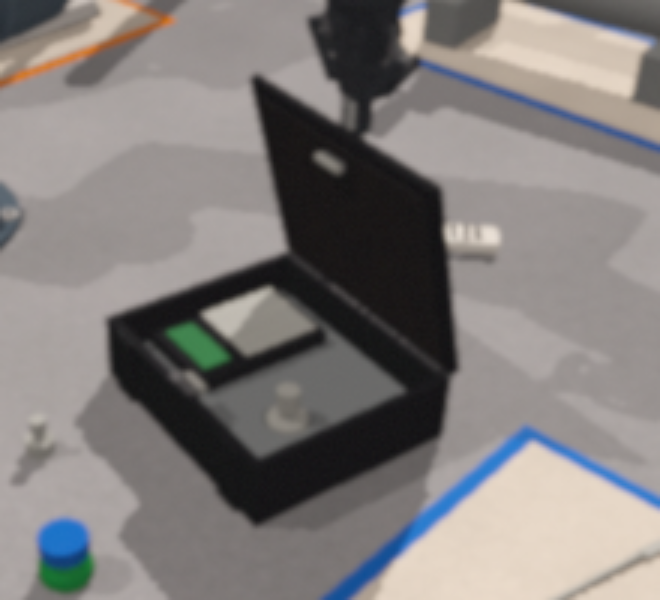

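The fingertips are touching the lid near the middle of its free edge (355,125 in the crop), and it is moving at about 2 N. Following the arc.

Request:
jog_arm --moves '[{"x": 1.5, "y": -5, "z": 0, "rx": 0, "ry": 0.006, "rz": 0, "grip": 255}, {"x": 1.5, "y": -5, "z": 0, "rx": 0, "ry": 0, "rz": 0, "grip": 255}, {"x": 1.5, "y": -5, "z": 0, "rx": 0, "ry": 0, "rz": 0, "grip": 255}, {"x": 2, "y": -5, "z": 0, "rx": 0, "ry": 0, "rz": 0, "grip": 255}, {"x": 2, "y": -5, "z": 0, "rx": 0, "ry": 0, "rz": 0, "grip": 255}, {"x": 2, "y": -5, "z": 0, "rx": 0, "ry": 0, "rz": 0, "grip": 255}, {"x": 2.5, "y": -5, "z": 0, "rx": 0, "ry": 0, "rz": 0, "grip": 255}, {"x": 2.5, "y": -5, "z": 0, "rx": 0, "ry": 0, "rz": 0, "grip": 255}, {"x": 2.5, "y": -5, "z": 0, "rx": 0, "ry": 0, "rz": 0, "grip": 255}, {"x": 2.5, "y": -5, "z": 0, "rx": 0, "ry": 0, "rz": 0, "grip": 255}, {"x": 2.5, "y": -5, "z": 0, "rx": 0, "ry": 0, "rz": 0, "grip": 255}, {"x": 2.5, "y": -5, "z": 0, "rx": 0, "ry": 0, "rz": 0, "grip": 255}]'

```text
time_s: 15.5
eef_pos: [0.536, 0.066, 0.2445]
orientation: [[0.001, 0.215, 0.977], [-0.003, 0.977, -0.215], [-1.0, -0.002, 0.002]]
ft_force: [1.8, 3.0, 0.5]
gripper_width: 0.0002
```

Run:
```python
from h import *
np.set_printoptions(precision=4,suppress=True)
print(case()); delta(P(.7))
```

```text
[  1.   16.2 244.5]
t 15.5 tool-frame delta mm [ 36.6 -44.2  -0.9]
pos [0.536  0.066  0.2445]
[[ 0.0014  0.2146  0.9767]
 [-0.0028  0.9767 -0.2146]
 [-1.     -0.0024  0.002 ]] [1.83 3.05 0.47]
```

Request:
jog_arm --moves '[{"x": 3, "y": -4.5, "z": 0, "rx": 0, "ry": 0, "rz": 0, "grip": 255}, {"x": 3, "y": -4.5, "z": 0, "rx": 0, "ry": 0, "rz": 0, "grip": 255}, {"x": 3, "y": -4.3, "z": 0, "rx": 0, "ry": 0, "rz": 0, "grip": 255}, {"x": 3.2, "y": -4.2, "z": 0, "rx": 0, "ry": 0, "rz": 0, "grip": 255}, {"x": 3.2, "y": -4.1, "z": 0, "rx": 0, "ry": 0, "rz": 0, "grip": 255}, {"x": 3.3, "y": -4, "z": 0, "rx": 0, "ry": 0, "rz": 0, "grip": 255}, {"x": 3.4, "y": -4, "z": 0, "rx": 0, "ry": 0, "rz": 0, "grip": 255}, {"x": 3.5, "y": -3.8, "z": 0, "rx": 0, "ry": 0, "rz": 0, "grip": 255}, {"x": 3.6, "y": -3.7, "z": 0, "rx": 0, "ry": 0, "rz": 0, "grip": 255}, {"x": 3.7, "y": -3.6, "z": 0, "rx": 0, "ry": 0, "rz": 0, "grip": 255}, {"x": 3.8, "y": -3.5, "z": 0, "rx": 0, "ry": 0, "rz": 0, "grip": 255}]'

```text
time_s: 16.6
eef_pos: [0.5258, 0.0187, 0.2046]
orientation: [[0.002, 0.214, 0.977], [-0.003, 0.977, -0.214], [-1.0, -0.003, 0.002]]
ft_force: [2.1, 4.1, 1.8]
gripper_width: -0.0006
```

Run:
```python
from h import *
np.set_printoptions(precision=4,suppress=True)
print(case()); delta(P(.4))
```

```text
[  1.  -32.2 204.6]
t 16.6 tool-frame delta mm [ 45.7 -32.9  -0.9]
pos [0.5258 0.0187 0.2046]
[[ 0.0016  0.2145  0.9767]
 [-0.0029  0.9767 -0.2145]
 [-1.     -0.0025  0.0022]] [2.15 4.09 1.76]
```

Request:
jog_arm --moves '[{"x": 3.8, "y": -3.4, "z": 0, "rx": 0, "ry": 0, "rz": 0, "grip": 255}, {"x": 3.8, "y": -3.3, "z": 0, "rx": 0, "ry": 0, "rz": 0, "grip": 255}, {"x": 3.9, "y": -3.2, "z": 0, "rx": 0, "ry": 0, "rz": 0, "grip": 255}, {"x": 4, "y": -3.1, "z": 0, "rx": 0, "ry": 0, "rz": 0, "grip": 255}, {"x": 4.1, "y": -3, "z": 0, "rx": 0, "ry": 0, "rz": 0, "grip": 255}, {"x": 4.2, "y": -2.8, "z": 0, "rx": 0, "ry": 0, "rz": 0, "grip": 255}, {"x": 4.3, "y": -2.6, "z": 0, "rx": 0, "ry": 0, "rz": 0, "grip": 255}, {"x": 4.4, "y": -2.4, "z": 0, "rx": 0, "ry": 0, "rz": 0, "grip": 255}, {"x": 4.4, "y": -2.3, "z": 0, "rx": 0, "ry": 0, "rz": 0, "grip": 255}, {"x": 4.4, "y": -2.2, "z": 0, "rx": 0, "ry": 0, "rz": 0, "grip": 255}]'

```text
time_s: 17.6
eef_pos: [0.5193, -0.0113, 0.1597]
orientation: [[0.002, 0.214, 0.977], [-0.002, 0.977, -0.214], [-1.0, -0.002, 0.002]]
ft_force: [0.1, 3.1, 3.1]
gripper_width: -0.0002
```

Run:
```python
from h import *
np.set_printoptions(precision=4,suppress=True)
print(case()); delta(P(.15))
q=arm.camera("scene"); 
cv2.imwrite("pics/s10.png",cv2.resize(q["color"][80:280,180:400],None,fx=3,fy=3)[:,:,::-1])
```

```text
[  0.9 -63.  159.7]
t 17.6 tool-frame delta mm [ 47.9 -21.3  -0.9]
pos [ 0.5193 -0.0113  0.1597]
[[ 0.0017  0.2145  0.9767]
 [-0.0025  0.9767 -0.2145]
 [-1.     -0.002   0.0022]] [0.07 3.07 3.05]
```

View pics/s10.png

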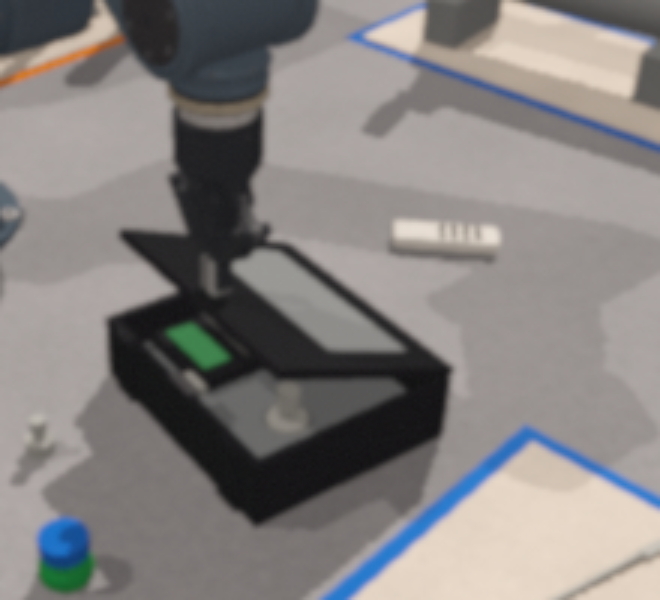

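The lid is about 23° open, with the fingertips on it near the free edge (215,290) and the weight still upright. Continuing, and slowing down.

Request:
jog_arm --moves '[{"x": 4, "y": -2, "z": 0, "rx": 0, "ry": 0, "rz": 0, "grip": 255}, {"x": 4, "y": -2, "z": 0, "rx": 0, "ry": 0, "rz": 0, "grip": 255}, {"x": 4, "y": -2, "z": 0, "rx": 0, "ry": 0, "rz": 0, "grip": 255}, {"x": 4, "y": -1.8, "z": 0, "rx": 0, "ry": 0, "rz": 0, "grip": 255}, {"x": 4, "y": -1.8, "z": 0, "rx": 0, "ry": 0, "rz": 0, "grip": 255}, {"x": 4, "y": -1.7, "z": 0, "rx": 0, "ry": 0, "rz": 0, "grip": 255}, {"x": 4, "y": -1.6, "z": 0, "rx": 0, "ry": 0, "rz": 0, "grip": 255}, {"x": 3.5, "y": -1.5, "z": 0, "rx": 0, "ry": 0, "rz": 0, "grip": 255}, {"x": 3.5, "y": -1.4, "z": 0, "rx": 0, "ry": 0, "rz": 0, "grip": 255}, {"x": 3, "y": -1.2, "z": 0, "rx": 0, "ry": 0, "rz": 0, "grip": 255}, {"x": 3, "y": -1.1, "z": 0, "rx": 0, "ry": 0, "rz": 0, "grip": 255}, {"x": 3, "y": -1, "z": 0, "rx": 0, "ry": 0, "rz": 0, "grip": 255}, {"x": 3, "y": -1, "z": 0, "rx": 0, "ry": 0, "rz": 0, "grip": 255}]'

```text
time_s: 18.95
eef_pos: [0.5144, -0.0328, 0.1083]
orientation: [[0.001, 0.214, 0.977], [-0.002, 0.977, -0.214], [-1.0, -0.002, 0.002]]
ft_force: [0.8, 4.8, 3.4]
gripper_width: 0.0002
```

Run:
```python
from h import *
np.set_printoptions(precision=4,suppress=True)
print(case()); delta(P(.06))
```

```text
[  0.6 -85.  108.3]
t 18.95 tool-frame delta mm [14.3 -3.3 -0.6]
pos [ 0.5144 -0.0328  0.1083]
[[ 0.0011  0.2143  0.9768]
 [-0.0024  0.9768 -0.2143]
 [-1.     -0.0021  0.0015]] [0.8  4.81 3.41]
```

Request:
jog_arm --moves '[{"x": 2, "y": -0.5, "z": 0, "rx": 0, "ry": 0, "rz": 0, "grip": 255}, {"x": 2, "y": -0.5, "z": 0, "rx": 0, "ry": 0, "rz": 0, "grip": 255}, {"x": 2, "y": -0.4, "z": 0, "rx": 0, "ry": 0, "rz": 0, "grip": 255}, {"x": 2, "y": -0.4, "z": 0, "rx": 0, "ry": 0, "rz": 0, "grip": 255}, {"x": 1.5, "y": -0.2, "z": 0, "rx": 0, "ry": 0, "rz": 0, "grip": 255}, {"x": 1.5, "y": 0, "z": 0, "rx": 0, "ry": 0, "rz": 0, "grip": 255}, {"x": 1.5, "y": 0, "z": 0, "rx": 0, "ry": 0, "rz": 0, "grip": 255}]'

```text
time_s: 19.65
eef_pos: [0.5138, -0.0354, 0.0947]
orientation: [[0.001, 0.214, 0.977], [-0.003, 0.977, -0.214], [-1.0, -0.003, 0.001]]
ft_force: [0.6, -0.0, 4.5]
gripper_width: -0.0002
```

Run:
```python
from h import *
np.set_printoptions(precision=4,suppress=True)
print(case()); delta(P(.0))
```

```text
[  0.6 -87.6  94.7]
t 19.65 tool-frame delta mm [12.7 -2.3 -0.6]
pos [ 0.5138 -0.0354  0.0947]
[[ 0.0008  0.2141  0.9768]
 [-0.0031  0.9768 -0.214 ]
 [-1.     -0.0028  0.0015]] [ 0.56 -0.01  4.53]
```

Request:
jog_arm --moves '[{"x": 1, "y": -0.3, "z": 0, "rx": 0, "ry": 0, "rz": 0, "grip": 255}, {"x": 1, "y": -0.3, "z": 0, "rx": 0, "ry": 0, "rz": 0, "grip": 255}, {"x": 1, "y": -0.3, "z": 0, "rx": 0, "ry": 0, "rz": 0, "grip": 255}, {"x": 1, "y": -0.3, "z": 0, "rx": 0, "ry": 0, "rz": 0, "grip": 255}]'

```text
time_s: 20.05
eef_pos: [0.5139, -0.036, 0.0915]
orientation: [[0.001, 0.214, 0.977], [-0.002, 0.977, -0.214], [-1.0, -0.002, 0.002]]
ft_force: [-4.1, 6.9, 16.7]
gripper_width: 0.0003
```

Request:
jog_arm --moves '[{"x": 1, "y": 0, "z": 0, "rx": 0, "ry": 0, "rz": 0, "grip": 255}]'

```text
time_s: 20.15
eef_pos: [0.5138, -0.036, 0.0912]
orientation: [[0.001, 0.214, 0.977], [-0.002, 0.977, -0.214], [-1.0, -0.002, 0.002]]
ft_force: [-4.0, 1.2, 16.3]
gripper_width: 0.0
```

Request:
jog_arm --moves '[{"x": 1, "y": 0, "z": 0, "rx": 0, "ry": 0, "rz": 0, "grip": 255}]'

```text
time_s: 20.25
eef_pos: [0.5138, -0.036, 0.0909]
orientation: [[0.001, 0.214, 0.977], [-0.002, 0.977, -0.214], [-1.0, -0.002, 0.002]]
ft_force: [-4.3, 1.3, 16.0]
gripper_width: 0.0002
```

Now in the catch zone at about 16 N and creeping. I'll keep the rows small and watch the force.

Request:
jog_arm --moves '[{"x": 1, "y": 0, "z": 0, "rx": 0, "ry": 0, "rz": 0, "grip": 255}, {"x": 1, "y": 0, "z": 0, "rx": 0, "ry": 0, "rz": 0, "grip": 255}]'

```text
time_s: 20.45
eef_pos: [0.5138, -0.0361, 0.0903]
orientation: [[0.002, 0.214, 0.977], [-0.002, 0.977, -0.214], [-1.0, -0.002, 0.002]]
ft_force: [-3.7, 2.5, 14.3]
gripper_width: 0.0003
```

Request:
jog_arm --moves '[{"x": 1.1, "y": 0, "z": 0, "rx": 0, "ry": 0, "rz": 0, "grip": 255}, {"x": 1.1, "y": 0, "z": 0, "rx": 0, "ry": 0, "rz": 0, "grip": 255}]'

```text
time_s: 20.65
eef_pos: [0.5137, -0.0362, 0.0893]
orientation: [[0.002, 0.214, 0.977], [-0.003, 0.977, -0.214], [-1.0, -0.002, 0.002]]
ft_force: [-2.6, 2.3, 13.1]
gripper_width: 0.0002
```

Request:
jog_arm --moves '[{"x": 1.1, "y": 0, "z": 0, "rx": 0, "ry": 0, "rz": 0, "grip": 255}, {"x": 1.1, "y": 0, "z": 0, "rx": 0, "ry": 0, "rz": 0, "grip": 255}]'

```text
time_s: 20.85
eef_pos: [0.5137, -0.0363, 0.0881]
orientation: [[0.002, 0.214, 0.977], [-0.003, 0.977, -0.214], [-1.0, -0.003, 0.002]]
ft_force: [-2.4, 2.3, 11.0]
gripper_width: 0.0001
```

Request:
jog_arm --moves '[{"x": 1, "y": 0, "z": 0, "rx": 0, "ry": 0, "rz": 0, "grip": 255}, {"x": 1, "y": 0, "z": 0, "rx": 0, "ry": 0, "rz": 0, "grip": 255}]'

```text
time_s: 21.05
eef_pos: [0.5137, -0.0364, 0.0868]
orientation: [[0.002, 0.213, 0.977], [-0.003, 0.977, -0.213], [-1.0, -0.003, 0.003]]
ft_force: [-1.9, 2.2, 9.5]
gripper_width: 0.0002
```

Request:
jog_arm --moves '[{"x": 1, "y": 0, "z": 0, "rx": 0, "ry": 0, "rz": 0, "grip": 255}, {"x": 1, "y": 0, "z": 0, "rx": 0, "ry": 0, "rz": 0, "grip": 255}]'

```text
time_s: 21.25
eef_pos: [0.5136, -0.0365, 0.0853]
orientation: [[0.002, 0.213, 0.977], [-0.003, 0.977, -0.213], [-1.0, -0.003, 0.003]]
ft_force: [-0.3, 2.2, 7.7]
gripper_width: 0.0003
```

Request:
jog_arm --moves '[{"x": 0.8, "y": 0, "z": 0, "rx": 0, "ry": 0, "rz": 0, "grip": 255}]'

```text
time_s: 21.35
eef_pos: [0.5136, -0.0365, 0.0846]
orientation: [[0.002, 0.213, 0.977], [-0.004, 0.977, -0.213], [-1.0, -0.003, 0.003]]
ft_force: [-1.1, 2.0, 6.8]
gripper_width: 0.0002
```

Request:
jog_arm --moves '[{"x": 0.8, "y": 0, "z": 0, "rx": 0, "ry": 0, "rz": 0, "grip": 255}]'

```text
time_s: 21.45
eef_pos: [0.5136, -0.0366, 0.0839]
orientation: [[0.002, 0.213, 0.977], [-0.004, 0.977, -0.213], [-1.0, -0.003, 0.003]]
ft_force: [-0.4, 3.7, 6.4]
gripper_width: 0.0002
```

Request:
jog_arm --moves '[{"x": 0.6, "y": 0, "z": 0, "rx": 0, "ry": 0, "rz": 0, "grip": 255}]'

```text
time_s: 21.55
eef_pos: [0.5136, -0.0366, 0.0834]
orientation: [[0.002, 0.213, 0.977], [-0.004, 0.977, -0.213], [-1.0, -0.003, 0.003]]
ft_force: [-0.5, 2.0, 5.5]
gripper_width: 0.0001
```

Request:
jog_arm --moves '[{"x": 0.6, "y": 0, "z": 0, "rx": 0, "ry": 0, "rz": 0, "grip": 255}]'

```text
time_s: 21.65
eef_pos: [0.5135, -0.0366, 0.0828]
orientation: [[0.002, 0.213, 0.977], [-0.004, 0.977, -0.213], [-1.0, -0.003, 0.003]]
ft_force: [-0.2, 3.3, 4.9]
gripper_width: -0.0001
```

Request:
jog_arm --moves '[{"x": 0.6, "y": 0, "z": 0, "rx": 0, "ry": 0, "rz": 0, "grip": 255}]'

```text
time_s: 21.75
eef_pos: [0.5136, -0.0367, 0.0822]
orientation: [[0.002, 0.213, 0.977], [-0.004, 0.977, -0.213], [-1.0, -0.003, 0.003]]
ft_force: [-0.1, 2.9, 4.4]
gripper_width: 0.0002
```

Request:
jog_arm --moves '[{"x": 0.6, "y": 0, "z": 0, "rx": 0, "ry": 0, "rz": 0, "grip": 255}]'

```text
time_s: 21.85
eef_pos: [0.5136, -0.0367, 0.0816]
orientation: [[0.002, 0.213, 0.977], [-0.004, 0.977, -0.213], [-1.0, -0.003, 0.003]]
ft_force: [-0.7, 2.2, 5.8]
gripper_width: -0.0001
```

Request:
jog_arm --moves '[{"x": 0.5, "y": 0, "z": 0, "rx": 0, "ry": 0, "rz": 0, "grip": 255}]'

```text
time_s: 21.95
eef_pos: [0.5135, -0.0368, 0.0812]
orientation: [[0.002, 0.213, 0.977], [-0.004, 0.977, -0.213], [-1.0, -0.003, 0.003]]
ft_force: [-1.4, 2.9, 7.2]
gripper_width: 0.0002
```

Request:
jog_arm --moves '[{"x": 0.5, "y": 0, "z": 0, "rx": 0, "ry": 0, "rz": 0, "grip": 255}]'

```text
time_s: 22.05
eef_pos: [0.5135, -0.0368, 0.0808]
orientation: [[0.002, 0.213, 0.977], [-0.004, 0.977, -0.213], [-1.0, -0.003, 0.003]]
ft_force: [-0.6, 3.2, 7.8]
gripper_width: 0.0001
```

Request:
jog_arm --moves '[{"x": 0.5, "y": 0, "z": 0, "rx": 0, "ry": 0, "rz": 0, "grip": 255}]'

```text
time_s: 22.15
eef_pos: [0.5136, -0.0368, 0.0805]
orientation: [[0.002, 0.213, 0.977], [-0.004, 0.977, -0.213], [-1.0, -0.003, 0.003]]
ft_force: [-1.2, 2.7, 9.0]
gripper_width: -0.0002
```

Request:
jog_arm --moves '[{"x": 0.6, "y": 0, "z": 0, "rx": 0, "ry": 0, "rz": 0, "grip": 255}, {"x": 0.6, "y": 0, "z": 0, "rx": 0, "ry": 0, "rz": 0, "grip": 255}]'

```text
time_s: 22.35
eef_pos: [0.5136, -0.0368, 0.0797]
orientation: [[0.002, 0.213, 0.977], [-0.004, 0.977, -0.213], [-1.0, -0.003, 0.003]]
ft_force: [-2.1, 2.4, 10.8]
gripper_width: -0.0001
```

Request:
jog_arm --moves '[{"x": 0.7, "y": 0, "z": 0, "rx": 0, "ry": 0, "rz": 0, "grip": 255}, {"x": 0.7, "y": 0, "z": 0, "rx": 0, "ry": 0, "rz": 0, "grip": 255}]'

```text
time_s: 22.55
eef_pos: [0.5136, -0.0369, 0.079]
orientation: [[0.002, 0.213, 0.977], [-0.004, 0.977, -0.213], [-1.0, -0.003, 0.003]]
ft_force: [-2.1, 2.3, 13.0]
gripper_width: 0.0004
```

Run:
```python
from h import *
np.set_printoptions(precision=4,suppress=True)
q=arm.camera("scene"); C=cloud(q).reshape(-1,3); ok=q["depth"].ravel()>0
D=C[ok]-O; L=np.c_[D@EX,D@EY,D[:,2]]
for y in (-.1,-.05,0,.05,.09):
  for x in (-.1,.1):
    k=L[(abs(L[:,0]-x)<.02)&(abs(L[:,1]-y)<.01)&(L[:,2]>.03)&(L[:,2]<.12)]; print(y,x,len(k),np.median(k[:,2]).round(4))
cv2.imwrite("pics/s11.png",cv2.resize(q["color"][80:280,180:400],None,fx=3,fy=3)[:,:,::-1])
print(arm.read_state()["ft_force"],case())
```

```text
-0.1 -0.1 74 0.0793
-0.1 0.1 125 0.0785
-0.05 -0.1 0 nan
-0.05 0.1 78 0.0803
0 -0.1 5 0.0821
0 0.1 77 0.0817
0.05 -0.1 45 0.0822
0.05 0.1 67 0.0825
0.09 -0.1 48 0.0826
0.09 0.1 65 0.0828
[-2.6513  2.7656 11.0843] [  0.7 -89.1  79. ]
  return _methods._mean(a, axis=axis, dtype=dtype,
  ret = ret.dtype.type(ret / rcount)
```

View pics/s11.png

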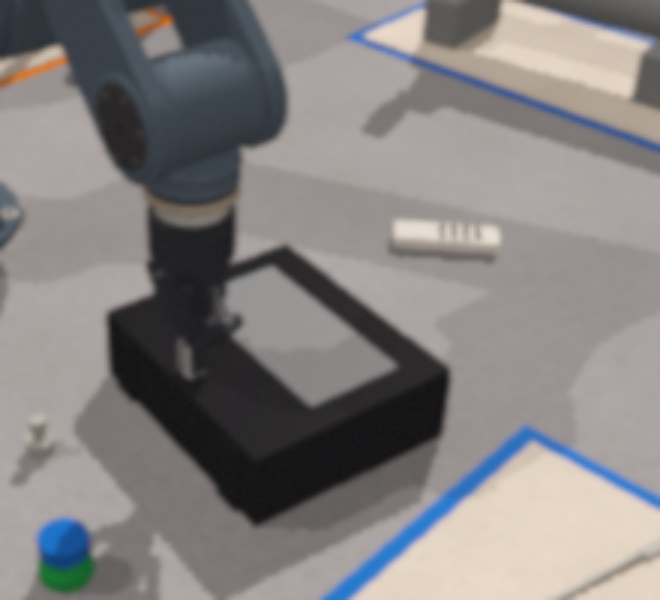

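The picture and depth show the lid flat and shut all round, at about 80–82 mm. It is on its stop, and the force is rising there. I'll bring it to 15 N and hold.

Request:
jog_arm --moves '[{"x": 0.8, "y": 0, "z": 0, "rx": 0, "ry": 0, "rz": 0, "grip": 255}, {"x": 0.8, "y": 0, "z": 0, "rx": 0, "ry": 0, "rz": 0, "grip": 255}]'

```text
time_s: 22.8
eef_pos: [0.5136, -0.0369, 0.0783]
orientation: [[0.002, 0.213, 0.977], [-0.004, 0.977, -0.213], [-1.0, -0.003, 0.003]]
ft_force: [-3.9, 2.7, 13.1]
gripper_width: 0.0001
```

Request:
jog_arm --moves '[{"x": 0.7, "y": 0, "z": 0, "rx": 0, "ry": 0, "rz": 0, "grip": 255}]'

```text
time_s: 22.9
eef_pos: [0.5136, -0.0369, 0.0781]
orientation: [[0.002, 0.213, 0.977], [-0.004, 0.977, -0.213], [-1.0, -0.003, 0.003]]
ft_force: [-3.5, 2.6, 13.5]
gripper_width: 0.0002
```

Request:
jog_arm --moves '[{"x": 0.6, "y": 0, "z": 0, "rx": 0, "ry": 0, "rz": 0, "grip": 255}]'

```text
time_s: 23.0
eef_pos: [0.5136, -0.0369, 0.0781]
orientation: [[0.002, 0.213, 0.977], [-0.004, 0.977, -0.213], [-1.0, -0.004, 0.003]]
ft_force: [-3.5, 2.3, 13.7]
gripper_width: 0.0001
```

Request:
jog_arm --moves '[{"x": 0.9, "y": 0, "z": 0, "rx": 0, "ry": 0, "rz": 0, "grip": 255}, {"x": 0.9, "y": 0, "z": 0, "rx": 0, "ry": 0, "rz": 0, "grip": 255}]'

```text
time_s: 23.2
eef_pos: [0.5136, -0.037, 0.0774]
orientation: [[0.002, 0.213, 0.977], [-0.004, 0.977, -0.213], [-1.0, -0.004, 0.003]]
ft_force: [-3.0, 2.8, 14.2]
gripper_width: -0.0001
```

Request:
jog_arm --moves '[{"x": 0.8, "y": 0, "z": 0, "rx": 0, "ry": 0, "rz": 0, "grip": 255}, {"x": 0.7, "y": 0, "z": 0, "rx": 0, "ry": 0, "rz": 0, "grip": 255}]'

```text
time_s: 23.4
eef_pos: [0.5136, -0.0369, 0.0772]
orientation: [[0.002, 0.213, 0.977], [-0.004, 0.977, -0.213], [-1.0, -0.004, 0.003]]
ft_force: [-4.7, 2.4, 15.2]
gripper_width: 0.0002
```

Request:
jog_arm --moves '[{"x": 0.7, "y": 0, "z": 0, "rx": 0, "ry": 0, "rz": 0, "grip": 255}, {"x": 0.7, "y": 0, "z": 0, "rx": 0, "ry": 0, "rz": 0, "grip": 255}]'

```text
time_s: 23.6
eef_pos: [0.5136, -0.037, 0.0772]
orientation: [[0.003, 0.213, 0.977], [-0.004, 0.977, -0.213], [-1.0, -0.004, 0.004]]
ft_force: [-3.9, 2.7, 16.4]
gripper_width: -0.0
```

Request:
jog_arm --moves '[{"x": 0.6, "y": 0, "z": 0, "rx": 0, "ry": 0, "rz": 0, "grip": 255}, {"x": 0.6, "y": 0, "z": 0, "rx": 0, "ry": 0, "rz": 0, "grip": 255}, {"x": 0.6, "y": 0, "z": 0, "rx": 0, "ry": 0, "rz": 0, "grip": 255}]'

```text
time_s: 23.9
eef_pos: [0.5136, -0.037, 0.0772]
orientation: [[0.003, 0.212, 0.977], [-0.004, 0.977, -0.212], [-1.0, -0.004, 0.004]]
ft_force: [-3.4, 2.9, 14.4]
gripper_width: 0.0002
```

Request:
jog_arm --moves '[{"x": 0.6, "y": 0, "z": 0, "rx": 0, "ry": 0, "rz": 0, "grip": 255}, {"x": 0.6, "y": 0, "z": 0, "rx": 0, "ry": 0, "rz": 0, "grip": 255}, {"x": 0.6, "y": 0, "z": 0, "rx": 0, "ry": 0, "rz": 0, "grip": 255}]'

```text
time_s: 24.2
eef_pos: [0.5136, -0.0369, 0.0772]
orientation: [[0.003, 0.212, 0.977], [-0.004, 0.977, -0.212], [-1.0, -0.004, 0.004]]
ft_force: [-3.2, 2.5, 14.5]
gripper_width: -0.0001
```

Request:
jog_arm --moves '[{"x": 0.6, "y": 0, "z": 0, "rx": 0, "ry": 0, "rz": 0, "grip": 255}, {"x": 0.6, "y": 0, "z": 0, "rx": 0, "ry": 0, "rz": 0, "grip": 255}, {"x": 0.6, "y": 0, "z": 0, "rx": 0, "ry": 0, "rz": 0, "grip": 255}]'

```text
time_s: 24.5
eef_pos: [0.5136, -0.037, 0.0772]
orientation: [[0.003, 0.212, 0.977], [-0.004, 0.977, -0.212], [-1.0, -0.004, 0.004]]
ft_force: [-2.9, 1.9, 13.3]
gripper_width: -0.0
```

Request:
jog_arm --moves '[{"x": 0.6, "y": 0, "z": 0, "rx": 0, "ry": 0, "rz": 0, "grip": 255}, {"x": 0.6, "y": 0, "z": 0, "rx": 0, "ry": 0, "rz": 0, "grip": 255}, {"x": 0.6, "y": 0, "z": 0, "rx": 0, "ry": 0, "rz": 0, "grip": 255}]'

```text
time_s: 24.8
eef_pos: [0.5136, -0.037, 0.0772]
orientation: [[0.003, 0.212, 0.977], [-0.005, 0.977, -0.212], [-1.0, -0.004, 0.004]]
ft_force: [-2.8, 2.7, 14.3]
gripper_width: -0.0001
```

The force is holding steady at about 14–15 N with no motion, but the tip reads 77 mm, below the nominal 82. Before letting go I'll measure the lid plane.

```bash
cat > lid.py <<'E'
from h import *
np.set_printoptions(precision=4,suppress=True)
for c in ("scene","top"):
  q=arm.camera(c); C=cloud(q).reshape(-1,3); ok=q["depth"].ravel()>0
  D=C[ok]-O; L=np.c_[D@EX,D@EY,D[:,2]]
  for nm,sel in (("+x strip",(L[:,0]>.06)&(L[:,0]<.115)),("-x",(L[:,0]<-.07)&(L[:,0]>-.115))):
    k=L[sel&(abs(L[:,1])<.105)&(L[:,2]>.04)&(L[:,2]<.12)]
    if len(k)>20:
      a,b=np.polyfit(k[:,1],k[:,2],1); r=abs(k[:,2]-a*k[:,1]-b); k=k[r<.004]; a,b=np.polyfit(k[:,1],k[:,2],1)
      print(c,nm,len(k),"slope",a.round(4),"z at -.11",(b-.11*a).round(4),"z at +.1",(b+.1*a).round(4))
  B=L[(L[:,0]>.16)&(L[:,0]<.25)&(abs(L[:,1])<.2)&(abs(L[:,2])<.02)]
  if len(B)>20: a,b=np.polyfit(B[:,1],B[:,2],1); print("bench slope",a.round(4),b.round(4))
s=arm.read_state(); print(s["time_s"],s["ft_force"],case())
E
python3 lid.py
```

```text
scene +x strip 1029 slope 0.0266 z at -.11 0.0775 z at +.1 0.083
scene -x 382 slope 0.026 z at -.11 0.0774 z at +.1 0.0829
bench slope 0.0094 0.0023
top +x strip 1698 slope 0.0236 z at -.11 0.0773 z at +.1 0.0822
top -x 1148 slope 0.016 z at -.11 0.0785 z at +.1 0.0819
bench slope 0.0061 0.0017
24.9 [-3.4555  2.9597 13.5499] [  0.7 -89.2  77.2]
```

The lid really is down on its stop, level or slightly past, and both cameras agree. For margin I'll hold a bit over another second, closer to 15 N.

Request:
jog_arm --moves '[{"x": 0.8, "y": 0, "z": 0, "rx": 0, "ry": 0, "rz": 0, "grip": 255}, {"x": 0.7, "y": 0, "z": 0, "rx": 0, "ry": 0, "rz": 0, "grip": 255}, {"x": 0.7, "y": 0, "z": 0, "rx": 0, "ry": 0, "rz": 0, "grip": 255}]'

```text
time_s: 25.2
eef_pos: [0.5136, -0.037, 0.077]
orientation: [[0.004, 0.212, 0.977], [-0.005, 0.977, -0.212], [-1.0, -0.004, 0.004]]
ft_force: [-4.2, 4.1, 16.1]
gripper_width: -0.0001
```

Request:
jog_arm --moves '[{"x": 0.7, "y": 0, "z": 0, "rx": 0, "ry": 0, "rz": 0, "grip": 255}, {"x": 0.7, "y": 0, "z": 0, "rx": 0, "ry": 0, "rz": 0, "grip": 255}, {"x": 0.7, "y": 0, "z": 0, "rx": 0, "ry": 0, "rz": 0, "grip": 255}, {"x": 0.7, "y": 0, "z": 0, "rx": 0, "ry": 0, "rz": 0, "grip": 255}]'

```text
time_s: 25.6
eef_pos: [0.5136, -0.037, 0.077]
orientation: [[0.004, 0.212, 0.977], [-0.005, 0.977, -0.212], [-1.0, -0.004, 0.005]]
ft_force: [-3.8, 3.2, 16.0]
gripper_width: 0.0005
```

Request:
jog_arm --moves '[{"x": 0.7, "y": 0, "z": 0, "rx": 0, "ry": 0, "rz": 0, "grip": 255}, {"x": 0.7, "y": 0, "z": 0, "rx": 0, "ry": 0, "rz": 0, "grip": 255}, {"x": 0.7, "y": 0, "z": 0, "rx": 0, "ry": 0, "rz": 0, "grip": 255}, {"x": 0.7, "y": 0, "z": 0, "rx": 0, "ry": 0, "rz": 0, "grip": 255}]'

```text
time_s: 26.0
eef_pos: [0.5136, -0.037, 0.077]
orientation: [[0.004, 0.211, 0.977], [-0.005, 0.977, -0.211], [-1.0, -0.004, 0.005]]
ft_force: [-4.7, 3.1, 16.1]
gripper_width: -0.0004
```

Request:
jog_arm --moves '[{"x": 0.7, "y": 0, "z": 0, "rx": 0, "ry": 0, "rz": 0, "grip": 255}, {"x": 0.7, "y": 0, "z": 0, "rx": 0, "ry": 0, "rz": 0, "grip": 255}, {"x": 0.7, "y": 0, "z": 0, "rx": 0, "ry": 0, "rz": 0, "grip": 255}, {"x": 0.7, "y": 0, "z": 0, "rx": 0, "ry": 0, "rz": 0, "grip": 255}]'

```text
time_s: 26.4
eef_pos: [0.5136, -0.037, 0.077]
orientation: [[0.004, 0.211, 0.977], [-0.005, 0.977, -0.211], [-1.0, -0.004, 0.005]]
ft_force: [-4.3, 3.0, 15.6]
gripper_width: -0.0001
```

Held at about 16 N for 1.4 s. Letting go slowly now.

Request:
jog_arm --moves '[{"x": -1, "y": 0, "z": 0, "rx": 0, "ry": 0, "rz": 0, "grip": 255}, {"x": -1, "y": 0, "z": 0, "rx": 0, "ry": 0, "rz": 0, "grip": 255}, {"x": -2, "y": 0, "z": 0, "rx": 0, "ry": 0, "rz": 0, "grip": 255}, {"x": -4, "y": 0, "z": 0, "rx": 0, "ry": 0, "rz": 0, "grip": 255}, {"x": -8, "y": 0, "z": 0, "rx": 0, "ry": 0, "rz": 0, "grip": 255}, {"x": -10, "y": 0, "z": 0, "rx": 0, "ry": 0, "rz": 0, "grip": 255}, {"x": 0, "y": 0, "z": 0, "rx": 0, "ry": 0, "rz": 0, "grip": 255}]'

```text
time_s: 27.1
eef_pos: [0.5126, -0.0373, 0.1047]
orientation: [[0.002, 0.211, 0.978], [-0.006, 0.977, -0.211], [-1.0, -0.005, 0.003]]
ft_force: [-0.2, -0.3, 0.6]
gripper_width: -0.0
```

```bash
python3 lid.py
python3 - <<'E'
from h import *
q=arm.camera("scene"); save(q,"s12.png")
E
```

```text
scene +x strip 1013 slope 0.0034 z at -.11 0.0824 z at +.1 0.0831
scene -x 384 slope 0.005 z at -.11 0.0823 z at +.1 0.0833
bench slope 0.0091 0.0023
top +x strip 1602 slope 0.0015 z at -.11 0.0821 z at +.1 0.0824
top -x 1137 slope -0.0026 z at -.11 0.083 z at +.1 0.0825
bench slope 0.0064 0.0016
27.2 [-0.5294  0.378   0.4906] [ -0.8 -89.7 103.6]
```

View pics/s12.png

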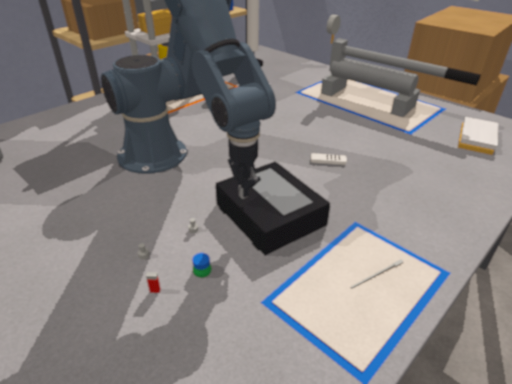

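The lid is level at 82 mm with nothing touching it, and the bystanders are in their places. I'll back off further, recheck and hand in.

Request:
jog_arm --moves '[{"x": -20, "y": 0, "z": 0, "rx": 0, "ry": 0, "rz": 0, "grip": 255}, {"x": -30, "y": 0, "z": 0, "rx": 0, "ry": 0, "rz": 0, "grip": 255}, {"x": -30, "y": 0, "z": 0, "rx": 0, "ry": 0, "rz": 0, "grip": 255}, {"x": -20, "y": 0, "z": 0, "rx": 0, "ry": 0, "rz": 0, "grip": 255}, {"x": 0, "y": 0, "z": 0, "rx": 0, "ry": 0, "rz": 0, "grip": 255}, {"x": 0, "y": 0, "z": 0, "rx": 0, "ry": 0, "rz": 0, "grip": 255}]'

```text
time_s: 27.85
eef_pos: [0.5103, -0.0365, 0.2039]
orientation: [[-0.005, 0.211, 0.977], [-0.004, 0.977, -0.211], [-1.0, -0.005, -0.004]]
ft_force: [-0.0, 0.6, -0.6]
gripper_width: 0.0002
```

```bash
python3 lid.py; python3 -c "
from h import *
print(arm.job_done())"
```

```text
scene +x strip 1009 slope 0.0046 z at -.11 0.0824 z at +.1 0.0834
scene -x 594 slope 0.0043 z at -.11 0.0824 z at +.1 0.0833
bench slope 0.0086 0.0023
top +x strip 1161 slope -0.0002 z at -.11 0.0825 z at +.1 0.0824
top -x 1113 slope -0.0023 z at -.11 0.083 z at +.1 0.0825
bench slope 0.0065 0.0017
27.95 [ 0.8063  0.508  -0.1266] [ -2.8 -89.4 203.5]
the job is handed in; nothing more can be done
None
```

The weight is in the pocket and the lid is shut and latched. I handed the job in at about 28 s; the hand-in gives no verdict.

- **Weight:** I picked up the largest of the three look-alikes by its knob and lowered it until the pocket floor pushed back (about 8 N) before releasing. Before closing, its top was at 65.6 mm (65 expected) and it was within 0.2 mm of the pocket centre.
- **Closing:** I pushed the lid down its arc with shut fingertips, slowing to about 6–10 mm/s past the catch. The highest force I read was about 17–18 N.
- **Hold:** I pressed the shut lid at 13–16 N for about 3 s, including 1.4 s at about 16 N.
- **After letting go:** Both cameras show the lid level at 82–83 mm, as it should be when shut. The wrist reads no contact, and the last scene picture shows the jar, lighter, remote and smaller weights where they were.

**Checks that disagreed:**
- Under the hold, the free edge went down to about 77 mm, lower than the nominal 82 mm, so the "hard" stop gave a few millimetres. It came back level once released.
- I saw no distinct snap at the catch. The force fell smoothly from about 16 to 4 N and then rose on the stop. I take the catch as engaged because the sprung lid stayed shut on its own.
- Force was only read at the end of each move call, so a brief peak between readings could have been missed.

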